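# Comb the brass rods into the grooved tray

## Robot

A 6-joint arm with a two-finger parallel gripper is mounted at the origin on a cart in front of the work surface, level with it; the furniture and walls round the work are solid. World frame = base frame: x ahead of the robot, y to its left, z up, the work surface at z = 0. Lengths are in m, angles in rad, forces in N, time in s.
With the tool pointing down it reaches from about 0.375 to 0.9 m from the base axis. Payload 3.1 kg.
Tool frame: the origin (TCP) lies midway between the tips of the shut fingers; the grasp point (between the pads) lies 19 mm behind it; z points along the fingers, x is the direction in which the jaws open and shut, and the axes are right-handed (so a half turn about z gives the same grasp; the last joint's range is limited). The gripper opens to 85 mm and grips with 20 to 120 N. Pads are 22 mm wide; open, the fingers measure 114 mm over their backs; the gripper's body (76 mm by 85 mm) begins 54 mm behind the grasp point. The pads swing forward as they close: fully open they stand 13 mm farther back than shut.
Start: joints at [-1.329, 0.527, 1.433, -0, 1.181, -0.178], TCP at [0.255, -0.57, 0.196] pointing down, gripper open.
Joint ranges: [-3.08, 3.08], [-0.75, 2.2], [0.22, 2.44], [-1.43, 4.57], [0, 2.65], [-2.85, 2.85]. Speed limits (rad/s): [2.79, 2.79, 3.14, 3.14, 3.14, 3.14].

## Interface

Orientations are given as a unit quaternion [x, y, z, w].
In Python, from station import * gives the robot as it stands.
- The arm moves only by the tool servo_tool, never from a script. Its argument "targets" is a list of rows, each a list of 6 numbers: the shift along the tool's x, y, z in mm, then the turn, a rotation vector about the tool's x, y, z in degrees. A call has 1 to 10 rows; each row is the pose to reach, as a shift and turn from the pose commanded when the call began, along the tool's axes at that moment; what a row does not reach only later rows make up. A row lasts 1/8 s, in which the tool goes at most 62.5 mm and 10.7 degrees, less where a joint would pass 70% of its speed; a pose out of reach is approached as far as the arm can. A call with a gripper value outside its range is refused whole. "gripper" is the finger opening in mm, from 0 to 85.4, set as the call begins (left out, the last holds). The fingers move at their own pace and stop on an object; "newtons" is the grip in N (left out, the last holds). Time passes only in rows, so rows that repeat a pose let the fingers close. It gives the time, the measured TCP pose, the force and the opening at its end, in the units of the state.
- sense(): the state, without advancing time (a new reading comes with each control period).
- snapshot(name): name is "side" or "top"; returns a dict with "color" (400x640x3 uint8, red, green, blue), "vfov" (degrees; the focal length in pixels is half the picture's height over the tangent of half this angle, whatever the lens; pixels are square), "cx", "cy" (the principal point, pixels), "R" (3x3) and "t" (3): a world point X has camera coordinates R X + t. Camera axes: x right, y down, z forward; pixel columns grow to the right and rows downward; lengths in m; the calibration is good to about 2 mm. A picture is of the moment at which its call begins. There is no depth.
- sign_off(): hands the job in, once; it reports no verdict.
The state is a dict: "t": time; "q": joint angles; "qd": joint speeds; "tau": joint torques, N m; "tcp_pos": TCP position; "tool_rot": TCP orientation; "force": force on the tool from outside, world axes, zero at the start; "ft_torque": the same for the moment, N m; "finger_gap": opening from 0.0 (shut) to 1.0 (fully open).
Only numpy, scipy, OpenCV 4.12 (cv2) and the standard library are available. Lean on these libraries where they do the work, as an engineer would, in place of code of your own. Each camera call takes 0.05 s, during which the arm holds its last target. There are 200 camera calls.

## Task

Take the yellow comb by its black handle, set it down on the tray's open end with its points towards the rods, and comb along the grooves to the blue stop, keeping its front feet pressed lightly but never hard on the tray's worn, uneven side tracks all the way, until every brass rod lies down in its groove with its end home against the stop; push gently at the end so that no rod is jammed. Then stand the comb back upright on its plywood board. Move the rods only with the comb and leave the other things on the bench alone.

Things in the scene. Friction and masses are not known exactly. Their poses are not given: they have to be found in the camera images.
- tray: Grooved tray, fixed, 226 x 150 mm in plan. Origin on its underside (on the bench), x along the grooves to the blue stop, z up. Three grooves along x, centre lines at y = -40, 0, +40 mm: 12.6 mm wide at the top, 7.8 mm at the floor, 4 mm deep. Flat lands 27 mm wide between them, centred on y = -20, +20 and out to the edges. Land tops are 13 mm, groove floors 9 mm above the origin.
- tray_top (a point): Point on the tray's land-top plane, 13 mm straight above the tray's origin; axes as the tray. The lands run from x = -130 mm (open end, nothing stands up there) to x = +75 mm. On the outer edges, y = 60 to 71 mm each side, lie dark steel side tracks for the comb's front feet: badly worn, their tops rise and fall gently along x between 0 and 4 mm above the lands, to be followed by feel.
- tray_stop (a point): Middle of the inner face of the blue stop bar, at land height: tray x = +75 mm, z = 13 mm. The bar's top is 28 mm above the bench.
- board: Plywood parking board for the comb, fixed, 130 (x) x 180 (y) x 10 mm, origin under its centre, so its top is at z = 10 mm.
- comb_grip (a point): Middle of the comb's black upright handle, the place to grip, 52 mm above the underside of the feet. The handle is 18 mm thick (comb x) and 36 mm wide (comb y), plain, from 22 to 72 mm above the underside. Grip it from above, fingers closing along comb x.
- comb: The loose comb, on four round nylon feet (friction 0.2): two in front on outriggers at x = +38, y = -65 and +65 mm, two behind at x = -29, y = -20 and +20 mm. 0.2 to 0.4 kg, 141 mm wide (y), x from -33 to +43 mm, 72 mm high. Frame of comb_foot. It starts on its board, x within 0.1 rad of the board's x. Contact is stiff: 3 to 10 N down is right, over 15 N is too hard.
- comb_foot (a point): Point on the plane of the underside of the feet, straight below the handle; x towards the tooth points, z up. With all rods home this point is at tray x = 0. To start behind the rods set it down at tray x about -108 mm (-105 or less), tray y = 0, comb x along tray x.
- comb_points (a point): Middle of the line of tooth points, on the underside: 39 mm ahead of comb_foot. Points at comb y = -57, -20, +20, +57 mm pass just above the lands. Yellow teeth 16 mm high; the three channels between them narrow from 37 mm at the points to 13.5 mm at comb x = +7 mm and stay 13.5 mm wide behind.
- comb_pusher (a point): Middle of the front face of the steel cross bar that closes the channels behind, at the underside: 25 mm behind comb_foot. It pushes the rods' rear ends. Its lower edge is only 1.2 mm above the underside; a rod in its groove stands 6 mm above the lands, and the bar rides over it if the comb is not kept down.
- rod_0: Loose brass rod, 10 mm thick, 100 mm long with round ends, about 60 g. Origin at its centre, x along it. At the start it lies askew (12 to 15 degrees) on top of the lands over its groove, axis 18 mm above the tray's origin. Home: axis along the groove at 14 mm above the tray's origin, centre at tray x = +25 mm.
- rod_1: Loose brass rod, 10 mm thick, 100 mm long with round ends, about 60 g. Origin at its centre, x along it. At the start it lies askew (12 to 15 degrees) on top of the lands over its groove, axis 18 mm above the tray's origin. Home: axis along the groove at 14 mm above the tray's origin, centre at tray x = +25 mm.
- rod_2: Loose brass rod, 10 mm thick, 100 mm long with round ends, about 60 g. Origin at its centre, x along it. At the start it lies askew (12 to 15 degrees) on top of the lands over its groove, axis 18 mm above the tray's origin. Home: axis along the groove at 14 mm above the tray's origin, centre at tray x = +25 mm.
- spanner: Bystander, leave it alone: steel combination spanner, 230 mm long, 10 mm high
- marker: Bystander, leave it alone: white and red paint marker, 145 mm long, 16 mm thick
- duct_tape: Bystander, leave it alone: roll of black tape, 62 mm wide, 19 mm high
Not all that is in view belongs to the job. Leave any pink look-alike of the rod_1 alone. What is shaped like the comb but purple is not meant.

How it is judged:
On the way, in this order (a step that is already met when the one before it is completed fails the run):
1. the comb is set down level and in line on the tray's open end and pressed lightly (2 N or more) (contact force between comb and tray above 2 N and angle between the x axis of comb_foot and the x axis of tray, either way round below 0.08 rad and angle between comb_foot's own z axis and vertical below 0.08 rad and y of comb_foot in the frame of tray between -0.005 and 0.005 m and x of comb_foot in the frame of tray between -0.125 and -0.095 m), for 0.1 s.
2. a quarter of the way along, it is still pressed on the tray (2 N or more) (contact force between comb and tray above 2 N and angle between the x axis of comb_foot and the x axis of tray, either way round below 0.08 rad and angle between comb_foot's own z axis and vertical below 0.08 rad and y of comb_foot in the frame of tray between -0.005 and 0.005 m and x of comb_foot in the frame of tray between -0.092 and -0.072 m), for 0.1 s.
3. half of the way along, it is still pressed on the tray (2 N or more) (contact force between comb and tray above 2 N and angle between the x axis of comb_foot and the x axis of tray, either way round below 0.08 rad and angle between comb_foot's own z axis and vertical below 0.08 rad and y of comb_foot in the frame of tray between -0.005 and 0.005 m and x of comb_foot in the frame of tray between -0.068 and -0.048 m), for 0.1 s.
4. three quarters of the way along, it is still pressed on the tray (2 N or more) (contact force between comb and tray above 2 N and angle between the x axis of comb_foot and the x axis of tray, either way round below 0.08 rad and angle between comb_foot's own z axis and vertical below 0.08 rad and y of comb_foot in the frame of tray between -0.005 and 0.005 m and x of comb_foot in the frame of tray between -0.044 and -0.024 m), for 0.1 s.
5. all three rods lie in their grooves, home against the stop (x of rod_0 in the frame of tray between 0.0225 and 0.028 m and z of rod_0 in the frame of tray between 0.012 and 0.016 m and angle between the x axis of each of rod_0, rod_1, rod_2 and the x axis of tray, either way round below 0.06 rad and x of rod_1 in the frame of tray between 0.0225 and 0.028 m and z of rod_1 in the frame of tray between 0.012 and 0.016 m and x of rod_2 in the frame of tray between 0.0225 and 0.028 m and z of rod_2 in the frame of tray between 0.012 and 0.016 m), for 0.2 s.
At the end, for the whole second after the job is handed in: each rod lies on a groove floor (axis 12 to 16 mm above the tray's underside), parallel within 0.06 rad, its end within 2.5 mm of the stop; the comb stands upright (0.06 rad) on its board, handle within 30 mm of the centre along each board axis; all at rest (all of step 5 and contact force between comb and tray below 0.1 N and contact force between comb and board above 0.5 N and angle between comb_foot's own z axis and vertical below 0.06 rad and x of comb_foot in the frame of board between -0.03 and 0.03 m and y of comb_foot in the frame of board between -0.03 and 0.03 m and linear speed of each of comb, rod_0, rod_1, rod_2 below 0.02 m/s); the robot touches nothing.
It fails at once if the comb is pressed on the tray with more than 15 N (contact force between comb and tray above 15 N).
It fails at once if a rod is pushed or squeezed by the comb with more than 15 N (contact force between comb and rod_0 above 15 N or contact force between comb and rod_1 above 15 N or contact force between comb and rod_2 above 15 N).
It fails at once if the robot touches a rod (contact force between any of the arm, the fingers and rod_0 above 0.3 N or contact force between any of the arm, the fingers and rod_1 above 0.3 N or contact force between any of the arm, the fingers and rod_2 above 0.3 N).
It fails at once if a bystander is moved by more than 20 mm (distance of any of spanner, marker, duct_tape from where it was at the start of the episode above 0.02 m).
It also fails if it takes over 69 s, if anything falls off the work surface, if the arm or the gripper's body presses on something with over 40 N, if the wrist force passes 120 N, or if a joint passes its speed limit or range.

## Working session

There is one attempt and no reset: what is moved stays moved. The work goes in short steps, Python scripts to look and compute and a tool call to move; the robot and the scene stay as the last step left them, time stands still between calls to the robot, and variables do not carry over. Pictures are saved under pics/ and viewed, about 8 in all and at most 12, crops included, and the job is handed in when it is done.

Besides the shell and the picture viewer there is one more tool, called after ">>>" as name(argument=value, ...), one argument or row to a line, values as JSON. servo_tool: Moves the arm, as the interface text tells. Its arguments: {"type":"object","properties":{"targets":{"type":"array","items":{"type":"array","items":{"type":"number"}}},"gripper":{"type":"number"},"newtons":{"type":"number"}},"required":["targets"]}

```bash
mkdir -p pics; ls; python3 - <<'E'
from station import *
import cv2
s=sense();print(s)
for n in("side","top"):
    d=snapshot(n);cv2.imwrite(f"pics/{n}0.png",d["color"][:,:,::-1]);print(n,d["vfov"],d["cx"],d["cy"],d["R"],d["t"])
E
```

```text
pics
{'t': 0.0, 'q': array([-1.32848199e+00,  5.28496066e-01,  1.43392447e+00,  2.40937329e-06,
        1.18138951e+00, -1.78496200e-01]), 'qd': array([-0.00167146,  0.00123778,  0.00071667, -0.00060707, -0.0020343 ,
       -0.00098126]), 'tau': array([-5.48944372e-04, -4.42353451e+01, -1.78026688e+01, -1.99551041e-04,
        8.35466024e-03,  5.06027135e-06]), 'tcp_pos': array([ 0.25514658, -0.56966785,  0.19490829]), 'tool_rot': array([ 8.39195401e-01, -5.43828879e-01, -8.07814777e-04, -7.59366717e-04]), 'force': array([ 0.85404402, -0.37391646, -0.40664363]), 'ft_torque': array([-0.03695627, -0.00710412,  0.05255777]), 'finger_gap': 0.9977258080684845}
side 52.05125013663333 321.20710011801697 201.6711886876511 [[ 0.9658482  -0.25896403  0.00865326]
 [-0.16440256 -0.63829498 -0.75203146]
 [ 0.20027243  0.72492561 -0.65907041]] [-0.56040903  0.11090569  1.17516045]
top 52.04586516844726 318.6295234249152 202.71892498302608 [[ 0.01863756 -0.9996579  -0.01835006]
 [-0.99838882 -0.01762382 -0.0539366 ]
 [ 0.05359475  0.01932574 -0.99837574]] [-0.04273287  0.55035226  1.25982782]
```

View pics/side0.png

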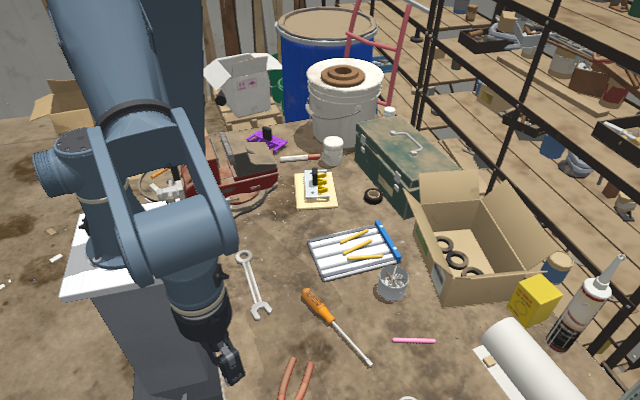

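View pics/top0.png

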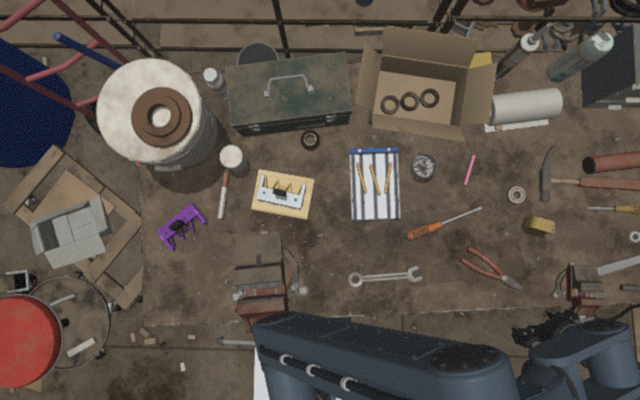

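Side view: comb on board at about (317,188), tray at (352,250). Top view: board at (282,193), tray at (375,185), stop at the upper side (world +x). Now an enlarged crop of both.

```bash
python3 - <<'E'
import cv2,numpy as np
a=cv2.imread("pics/top0.png")[140:230,240:410]
b=cv2.imread("pics/side0.png")[160:285,285:410]
a=cv2.resize(a,None,fx=4.5,fy=4.5,interpolation=cv2.INTER_CUBIC)
cv2.imwrite("pics/a.png",a)
b=cv2.resize(b,None,fx=4.5,fy=4.5,interpolation=cv2.INTER_CUBIC)
cv2.imwrite("pics/b.png",b)
E
```

```text
(no output)
```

View pics/a.png

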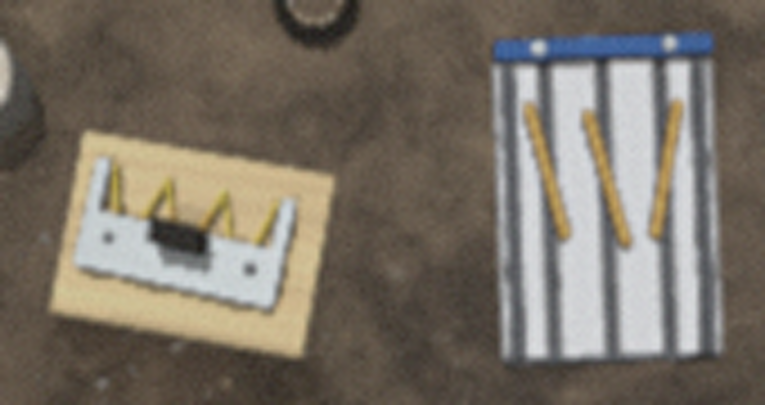

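View pics/b.png

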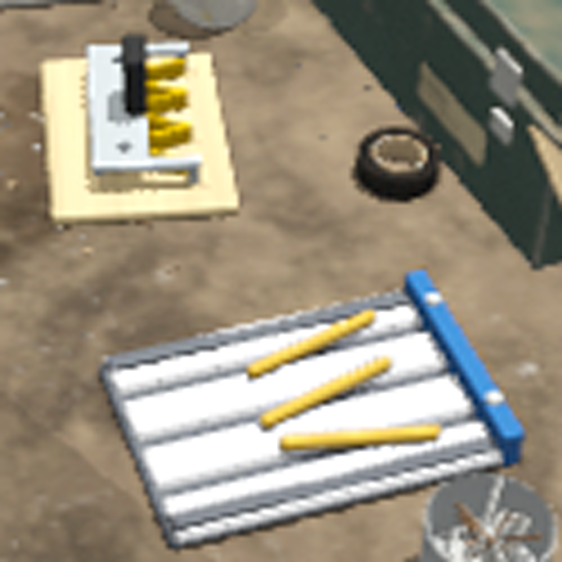

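Top crop: the comb's handle top is near crop (180,236), with the tooth points up (world +x). Tray corners are (505,360) and (720,354), with the blue stop along the top. The side crop agrees: handle top (133,42), blue stop inner edge (410,277)–(505,437). Next I triangulate.

```bash
cat > h.py <<'E'
import numpy as np,cv2
from scipy.spatial.transform import Rotation as Ro
F=lambda d:200/np.tan(np.radians(d["vfov"])/2)
def ray(d,p):
    f=F(d);v=np.array([(p[0]-d["cx"])/f,(p[1]-d["cy"])/f,1.]);R=np.array(d["R"])
    return -R.T@np.array(d["t"]),R.T@v
def onz(d,p,z):
    c,v=ray(d,p);return c+v*(z-c[2])/v[2]
def tri(d1,p1,d2,p2):
    c1,v1=ray(d1,p1);c2,v2=ray(d2,p2)
    s=np.linalg.lstsq(np.c_[v1,-v2],c2-c1,rcond=None)[0]
    a=c1+v1*s[0];b=c2+v2*s[1];return (a+b)/2,np.linalg.norm(a-b)
def proj(d,X):
    c=np.array(d["R"])@X+d["t"];return c[:2]/c[2]*F(d)+[d["cx"],d["cy"]]
def centre(d,mask,roi):
    m=np.zeros(mask.shape,np.uint8);x0,y0,x1,y1=roi;m[y0:y1,x0:x1]=mask[y0:y1,x0:x1]
    c=max(cv2.findContours(m,cv2.RETR_EXTERNAL,cv2.CHAIN_APPROX_NONE)[0],key=cv2.contourArea)
    return cv2.minAreaRect(c),cv2.boundingRect(c)
E
python3 - <<'E'
from h import *
from station import snapshot
T,S=snapshot("top"),snapshot("side")
ca=lambda p:[(p[0]+.5)/4.5-.5+240,(p[1]+.5)/4.5-.5+140]
cb=lambda p:[(p[0]+.5)/4.5-.5+285,(p[1]+.5)/4.5-.5+160]
for n,a,b in [("open+y",(503,360),(104,365)),("open-y",(722,354),(174,535)),
 ("stop in+y",(495,62),(408,279)),("stop in-y",(714,55),(504,440)),("stop out+y",(493,40),(424,271)),("stop out-y",(712,33),(521,432)),
 ("handle top",(179,234),(133,41)),
 ("board BL",(50,312),(55,218-168)),("b far+y -x",(50,312),(42,60)),("board +x+y",(82,131),(208,53)),("board +x-y",(334,178),(239,208)),("board -x-y",(302,357),(55,218))]:
    X,e=tri(T,ca(a),S,cb(b));print(n,(X*1000).round(1),round(e*1000,1))
for n,d,r in(("top",T,(340,140,410,165)),("side",S,(370,215,405,270))):
    m=cv2.inRange(cv2.cvtColor(d["color"],cv2.COLOR_RGB2HSV),(100,120,60),(125,255,255))
    q=centre(d,m,r);box=cv2.boxPoints(q[0]);print(n,q,[(onz(d,p,.028)*1000).round(1)[:2] for p in box])
m=cv2.inRange(T["color"],(0,0,0),(60,60,60));q=centre(T,m,(268,180,295,202));print(q,(onz(T,q[0][0],.082)*1000).round(1))
m=cv2.inRange(S["color"],(0,0,0),(60,60,60));q=centre(S,m,(308,163,322,190));print(q)
# board top centre/yaw from corners at z=10
P=[onz(T,ca(p),.01)*1000 for p in((50,312),(82,131),(334,178),(302,357))];print(np.round(P,1),np.mean(P,0).round(1))
# comb front bar tips (outrigger) & back corners at z~.03
P=[onz(T,ca(p),.032)*1000 for p in((103,157),(290,200),(76,265),(271,310))];print(np.round(P,1))
E
```

```text
open+y [ 502.1 -136.2    4.3] 3.1
open-y [ 508.1 -285.7   14.3] 1.7
stop in+y [ 708.6 -127.1   21.7] 5.5
stop in-y [ 713.7 -276.6   27.1] 3.3
stop out+y [ 722. -125.   24.] 2.4
stop out-y [ 727.2 -274.4   28.3] 0.1
handle top [577.9  81.5  90. ] 0.7
board BL [534.2 176.1  21.2] 13.5
b far+y -x [529.6 179.   10.6] 3.3
board +x+y [656.6 160.8   6.8] 2.4
board +x-y [627.2 -16.6   6.9] 4.1
board -x-y [501.3   3.3   8.6] 2.6
top (((374.0, 150.0), (4.0, 24.0), 90.0), (362, 148, 25, 5)) [array([ 722.2, -164. ]), array([ 723.3, -238.1]), array([ 710.9, -238.2]), array([ 709.7, -164.2])]
side (((388.1764831542969, 240.7941436767578), (47.50511169433594, 6.688443660736084), 59.03623962402344), (375, 220, 26, 43)) [array([ 701.5, -133.9]), array([ 723. , -124.4]), array([ 729.4, -288.7]), array([ 709.8, -295.9])]
(((279.4058837890625, 192.42352294921875), (12.039641380310059, 4.338609218597412), 12.52880573272705), (274, 189, 12, 7)) [575.8  82.4  82. ]
(((314.48773193359375, 178.86476135253906), (12.131789207458496, 3.8930368423461914), 84.80557250976562), (312, 173, 5, 13))
[[528.  179.4  10. ]
 [654.9 160.5  10. ]
 [624.9 -16.3  10. ]
 [500.    3.5  10. ]] [577.   81.8  10. ]
[[634.3 141.8  32. ]
 [606.8  12.8  32. ]
 [559.7 158.4  32. ]
 [531.3  24.3  32. ]]
```

```bash
cat >> h.py <<'E'
def go(s,pos_mm,yaw,pitch=0):
    "shift (mm, tool axes) and turn (deg) to TCP pos, tool z down, tool x along world yaw deg (or opposite, nearer)"
    R0=Ro.from_quat(s["tool_rot"]);best=None
    for k in(0,180):
        R1=Ro.from_euler("z",yaw+k,degrees=True)*Ro.from_euler("x",180,degrees=True)
        r=(R0.inv()*R1).as_rotvec(degrees=True)
        if best is None or np.linalg.norm(r)<np.linalg.norm(best[1]): best=(k,r)
    d=R0.inv().apply(np.array(pos_mm)-s["tcp_pos"]*1000)
    ax=R0.as_matrix()
    print("tool x yaw",np.degrees(np.arctan2(ax[1,0],ax[0,0])).round(2),"z",ax[:,2].round(4),"k",best[0],"shift",d.round(1),"turn",best[1].round(2))
E
python3 - <<'E'
from h import *
from station import sense
s=sense();go(s,[577,82,110],-12)
E
```

```text
tool x yaw -65.89 z [-3.0e-04  1.3e-03 -1.0e+00] k 0 shift [-463.6 -560.    86. ] turn [-5.000e-02  6.000e-02 -5.389e+01]
```

>>> servo_tool(
  targets=[
    [-20, -25, 0, 0, 0, -3],
    [-60, -75, 0, 0, 0, -9],
    [-105, -125, 0, 0, 0, -16],
    [-150, -180, 0, 0, 0, -23],
    [-195, -235, 0, 0, 0, -30],
    [-240, -290, 0, 0, 0, -37],
    [-285, -345, 0, 0, 0, -44],
    [-330, -400, 0, 0, 0, -50],
    [-375, -455, 0, 0, 0, -53.9],
    [-415, -505, 20, 0, 0, -53.9],
  ],
)

```text
t: 1.45
tcp_pos: [0.5211, -0.0372, 0.1865]
tool_rot: [0.995, -0.104, 0.001, 0.0]
force: [0.6, 0.2, -0.3]
finger_gap: 0.996
```

```bash
python3 - <<'E'
from h import *
from station import sense
s=sense();print(s["tcp_pos"],s["force"]);go(s,[577,82,110],-12);go(s,[577,82,43],-12)
E
```

```text
[ 0.52108005 -0.03716349  0.18645302] [ 0.60023033  0.16949347 -0.30317114]
tool x yaw -11.96 z [ 2.5e-03 -9.0e-04 -1.0e+00] k 0 shift [  29.8 -128.2   76.5] turn [ 0.02 -0.15  0.04]
tool x yaw -11.96 z [ 2.5e-03 -9.0e-04 -1.0e+00] k 0 shift [  29.6 -128.2  143.5] turn [ 0.02 -0.15  0.04]
```

>>> servo_tool(
  targets=[
    [5, -25, 20, 0, 0, 0],
    [12, -55, 40, 0, 0, 0],
    [15.8, -71.7, 50, 0, 0, 0],
    [15.8, -71.7, 66, 0, 0, 0],
    [15.8, -71.7, 66, 0, 0, 0],
    [15.8, -71.7, 66, 0, 0, 0],
  ],
)

```text
t: 2.2
tcp_pos: [0.5499, 0.0269, 0.12]
tool_rot: [0.994, -0.105, 0.0, 0.0]
force: [0.9, -0.1, -0.8]
finger_gap: 1.003
```

```bash
python3 - <<'E'
from h import *
from station import *
s=sense();print(s["tcp_pos"],s["force"]);go(s,[577,82,43],-12)
d=snapshot("side");p=snapshot("top")
a=cv2.resize(d["color"][120:220,260:380],None,fx=4,fy=4,interpolation=3);b=cv2.resize(p["color"][150:240,230:330],None,fx=4,fy=4,interpolation=3)
o=np.zeros((400,880,3),np.uint8);o[:400,:480]=a;o[:360,480:880]=b;cv2.imwrite("pics/c.png",cv2.resize(o[:,:,::-1],None,fx=.9,fy=.9))
E
```

```text
[0.54987749 0.02690898 0.12003752] [ 0.93766518 -0.07398661 -0.77016191]
tool x yaw -12.07 z [ 2.e-04 -3.e-04 -1.e+00] k 0 shift [ 15.  -59.6  77. ] turn [ 0.01 -0.01 -0.07]
```

View pics/c.png

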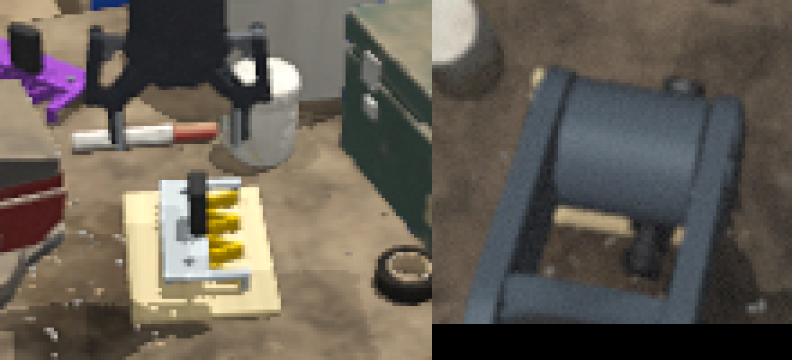

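The side crop shows the open gripper above and on the −y side of the comb, as the numbers say. Moving over it and descending.

>>> servo_tool(
  targets=[
    [4, -15, 0, 0, 0, 0],
    [10, -40, 0, 0, 0, 0],
    [15, -59.6, 0, 0, 0, 0],
    [15, -59.6, 5, 0, 0, 0],
    [15, -59.6, 25, 0, 0, 0],
    [15, -59.6, 45, 0, 0, 0],
    [15, -59.6, 65, 0, 0, 0],
    [15, -59.6, 77, 0, 0, 0],
    [15, -59.6, 77, 0, 0, 0],
    [15, -59.6, 77, 0, 0, 0],
  ],
  gripper=60,
)

```text
t: 3.55
tcp_pos: [0.5774, 0.083, 0.0433]
tool_rot: [0.995, -0.104, 0.0, 0.0]
force: [0.4, 0.3, -0.1]
finger_gap: 0.7
```

```bash
python3 - <<'E'
from h import *
from station import *
s=sense();print(s["tcp_pos"],s["force"]);go(s,[577,82,43],-12)
d=snapshot("side")
cv2.imwrite("pics/d.png",cv2.resize(d["color"][130:230,260:380,::-1],None,fx=5,fy=5,interpolation=3))
E
```

```text
[0.57741443 0.08302216 0.04325816] [ 0.37817129  0.26031626 -0.08266807]
tool x yaw -11.99 z [ 9.e-04 -1.e-04 -1.e+00] k 0 shift [-0.2  1.1  0.3] turn [-0.01 -0.05  0.01]
```

View pics/d.png

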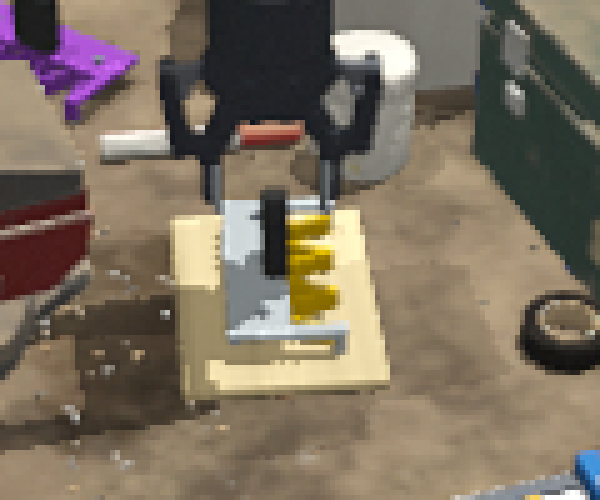

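```bash
python3 - <<'E'
from h import *
from station import *
d=snapshot("side");T=snapshot("top")
for X in([577,82,82],[577.9,81.5,90],[577,83,43],[577,83,62],[577,83,32],[577,82,10]):
    X=np.array(X)/1000;print(X,((proj(d,X)-[260,130]+.5)*5-.5).round(), proj(T,X).round(1))
E
```

```text
[0.577 0.082 0.082] [271. 206.] [279.6 192. ]
[0.5779 0.0815 0.09  ] [272. 196.] [279.4 191.5]
[0.577 0.083 0.043] [271. 253.] [280.7 193. ]
[0.577 0.083 0.062] [270. 230.] [280.  192.6]
[0.577 0.083 0.032] [271. 266.] [281.1 193.3]
[0.577 0.082 0.01 ] [271. 294.] [282.2 193.9]
```

```bash
python3 - <<'E'
from h import *
from station import *
d=snapshot("side");T=snapshot("top");s=sense()
for X in([255,-570,195],[255,-570,208],[550,27,120],[550,27,133],[577,83,53],[577,83,116]):
    X=np.array(X)/1000;print(X,proj(d,X).round(1), proj(T,X).round(1))
o=cv2.resize(d["color"][140:205,285:350,::-1],None,fx=9,fy=9,interpolation=0)
R=Ro.from_quat(s["tool_rot"])
for v in([30,-11,-10],[30,11,-10],[-30,-11,-10],[-30,11,-10],[0,0,0],[0,0,-73]):
    p=(proj(d,s["tcp_pos"]+R.apply(np.array(v)/1000))-[285,140]+.5)*9
    cv2.circle(o,tuple(int(x) for x in p),4,(0,0,255),1)
cv2.imwrite("pics/e.png",o)
E
```

```text
[ 0.255 -0.57   0.195] [222.6 372.9] [521.3 316. ]
[ 0.255 -0.57   0.208] [221.4 369.2] [523.7 317.1]
[0.55  0.027 0.12 ] [309.5 172.6] [297.  200.7]
[0.55  0.027 0.133] [309.4 169.1] [296.7 200.4]
[0.577 0.083 0.053] [313.7 177.8] [280.3 192.8]
[0.577 0.083 0.116] [313.6 161.8] [277.9 191.1]
```

View pics/e.png

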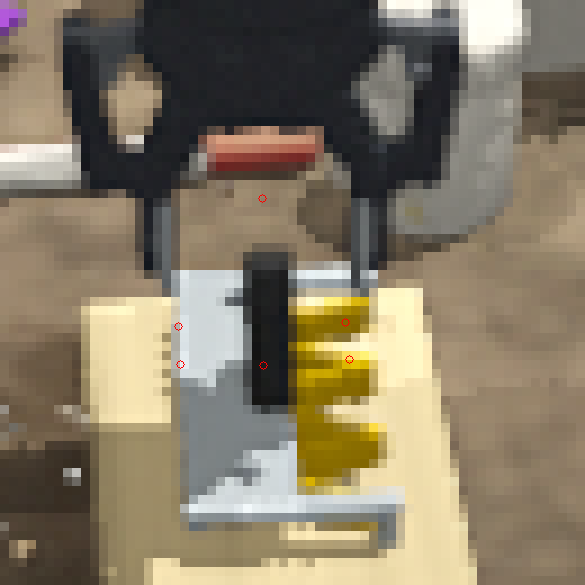

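Overlay: predicted finger tips (circles, about (180,345) and (348,340)) don't match the seen tips near row 285, while the handle matches its prediction. I check this against the start pictures, where the gripper was in plain view.

```bash
python3 - <<'E'
from h import *
from station import *
d=snapshot("side");T=snapshot("top")
R=Ro.from_quat([ 8.39195401e-01, -5.43828879e-01, -8.07814777e-04, -7.59366717e-04]);t=np.array([ 0.25514658, -0.56966785,  0.19490829])
out=[]
for n,c,x0,y0 in(("side",d,170,300),("top",T,490,280)):
    o=cv2.resize(cv2.imread(f"pics/{n}0.png")[y0:y0+100,x0:x0+100],None,fx=4,fy=4,interpolation=0)
    for v in([42.5,-11,-13],[42.5,11,-13],[-42.5,-11,-13],[-42.5,11,-13],[0,0,0],[0,0,-73]):
        p=(proj(c,t+R.apply(np.array(v)/1000))-[x0,y0]+.5)*4
        cv2.circle(o,tuple(int(x) for x in p),3,(0,0,255),1)
    out.append(o)
cv2.imwrite("pics/f.png",np.hstack(out))
E
```

```text
(no output)
```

View pics/f.png

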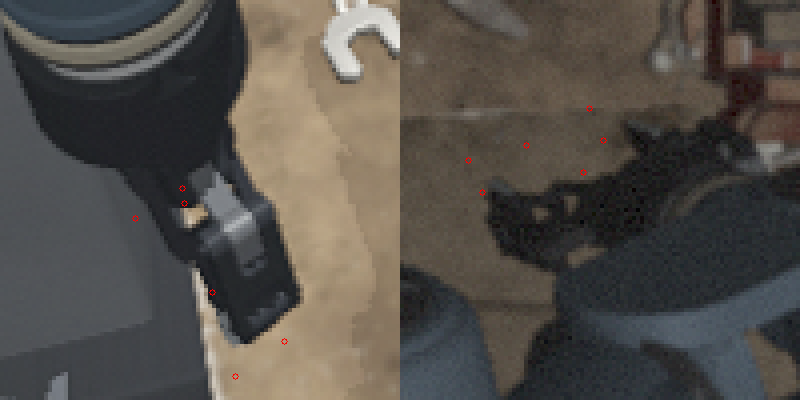

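```bash
python3 - <<'E'
from h import *
from station import *
d=snapshot("side");T=snapshot("top")
R=Ro.from_quat([ 8.39195401e-01, -5.43828879e-01, -8.07814777e-04, -7.59366717e-04]);t=np.array([ 0.25514658, -0.56966785,  0.19490829])
for a,b in[((271,321),(637,132)),((245,343),(630,125)),((298,300),(645,140))]:
    X,e=tri(d,[170+a[0]/4,300+a[1]/4],T,[490+(b[0]-400)/4,280+b[1]/4]);print((X*1000).round(),round(e*1000,1),"tool",(R.inv().apply(X-t)*1000).round())
# height of seen tips now, assuming y on the TCP (tool y=0)
for p in((163,283),(368,283)):
    c,v=ray(d,[285+p[0]/9,140+p[1]/9])
    R2=Ro.from_quat(sense()["tool_rot"]);q=R2.inv().apply(c-sense()["tcp_pos"]);w=R2.inv().apply(v)
    for y in(0,-.011,.011): print(p,y,((q+w*(y-q[1])/w[1])*1000).round())
E
```

```text
[ 278. -615.  247.] 6.9 tool [ 50.  -3. -52.]
[ 274. -616.  236.] 6.4 tool [ 50.   2. -41.]
[ 283. -614.  259.] 20.8 tool [ 51.  -7. -64.]
(163, 283) 0 [-33.   0. -36.]
(163, 283) -0.011 [-33. -11. -28.]
(163, 283) 0.011 [-33.  11. -45.]
(368, 283) 0 [ 39.   0. -34.]
(368, 283) -0.011 [ 40. -11. -26.]
(368, 283) 0.011 [ 38.  11. -42.]
```

Seen tips lie about 30 mm behind the TCP in both views: x and y agree, but z is higher than the text implies. A TCP height of 35 mm is safe under both readings, so I lower 8 mm, close and look again.

>>> servo_tool(
  targets=[
    [0, 1, 4, 0, 0, 0],
    [0, 1, 8, 0, 0, 0],
    [0, 1, 8, 0, 0, 0],
  ],
  gripper=40,
)

```text
t: 4.38
tcp_pos: [0.5763, 0.0822, 0.0342]
tool_rot: [0.995, -0.104, -0.001, 0.0]
force: [-0.1, -0.4, -0.8]
finger_gap: 0.467
```

>>> servo_tool(
  targets=[
    [0, 0, 0, 0, 0, 0],
    [0, 0, 0, 0, 0, 0],
    [0, 0, 0, 0, 0, 0],
    [0, 0, 0, 0, 0, 0],
    [0, 0, 0, 0, 0, 0],
  ],
  gripper=10,
  newtons=60,
)

```text
t: 5.0
tcp_pos: [0.5772, 0.0821, 0.035]
tool_rot: [0.995, -0.104, 0.0, 0.0]
force: [1.1, -1.1, 1.0]
finger_gap: 0.185
```

```bash
python3 - <<'E'
from h import *
from station import *
d=snapshot("side");s=sense();print(s)
o=cv2.resize(d["color"][140:205,285:350,::-1],None,fx=9,fy=9,interpolation=0)
cv2.imwrite("pics/g.png",o)
E
```

```text
{'t': 5.05, 'q': array([-5.02250532e-02,  6.96037739e-01,  1.66375853e+00, -1.08047347e-04,
        7.80916680e-01,  1.59089453e-01]), 'qd': array([-1.00686565e-03,  7.19553157e-04,  8.03553060e-05,  1.25498033e-03,
        6.81622851e-04, -1.36593863e-03]), 'tau': array([ 5.33126872e-01, -4.36483455e+01, -9.96916562e+00,  1.39021045e-01,
        2.99499789e-01, -7.47468352e-03]), 'tcp_pos': array([0.5771603 , 0.08210255, 0.03496541]), 'tool_rot': array([ 9.94532336e-01, -1.04428148e-01,  4.41271396e-04,  1.40591109e-05]), 'force': array([ 0.33029822, -0.4873109 ,  1.53056225]), 'ft_torque': array([-0.09713607, -0.16808594,  0.01249834]), 'finger_gap': 0.18436543895621912}
```

View pics/g.png

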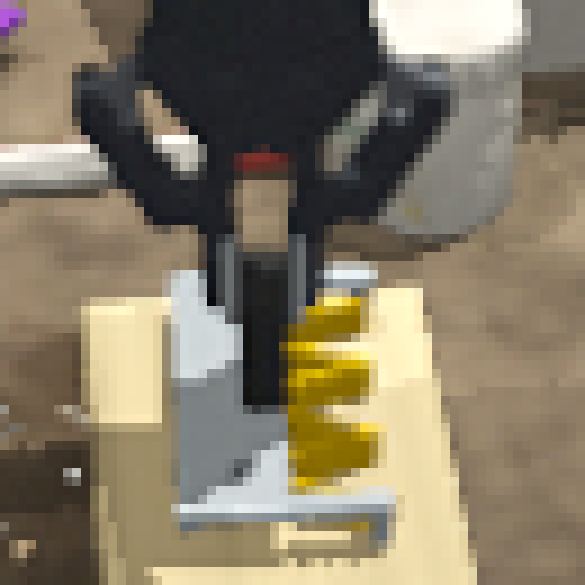

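Fingers now hold the handle's sides, with tips at row ~320 against the handle top face centre at ~283. That is only the top ~17 mm, so I regrip 10 mm deeper.

>>> servo_tool(
  targets=[
    [0, 0, 0, 0, 0, 0],
    [0, 0, 0, 0, 0, 0],
    [0, 0, 3, 0, 0, 0],
    [0, 0, 5, 0, 0, 0],
    [0, 0, 5, 0, 0, 0],
  ],
  gripper=35,
)

```text
t: 5.68
tcp_pos: [0.5764, 0.0822, 0.0294]
tool_rot: [0.995, -0.104, -0.0, 0.0]
force: [-0.2, 0.3, -0.9]
finger_gap: 0.41
```

>>> servo_tool(
  targets=[
    [0, 0, 2, 0, 0, 0],
    [0, 0, 5, 0, 0, 0],
    [0, 0, 5, 0, 0, 0],
  ],
)

```text
t: 6.05
tcp_pos: [0.5765, 0.0822, 0.0244]
tool_rot: [0.995, -0.104, -0.0, 0.0]
force: [0.2, -0.7, 0.0]
finger_gap: 0.412
```

>>> servo_tool(
  targets=[
    [0, 0, 0, 0, 0, 0],
    [0, 0, 0, 0, 0, 0],
    [0, 0, 0, 0, 0, 0],
    [0, 0, 0, 0, 0, 0],
    [0, 0, 0, 0, 0, 0],
  ],
  gripper=8,
  newtons=80,
)

```text
t: 6.68
tcp_pos: [0.5771, 0.0821, 0.025]
tool_rot: [0.995, -0.104, 0.0, -0.0]
force: [0.1, -0.6, 1.7]
finger_gap: 0.187
```

```bash
python3 - <<'E'
from h import *
from station import *
s=sense();print({k:s[k] for k in("t","tcp_pos","tool_rot","force","ft_torque","finger_gap")})
d=snapshot("top")
# tray corners in top view at known planes
ca=lambda p:[(p[0]+.5)/4.5-.5+240,(p[1]+.5)/4.5-.5+140]
for p,z in[((503,360),.013),((722,354),.013),((495,62),.028),((714,55),.028),((493,40),.028),((712,33),.028)]: print(p,(onz(d,ca(p),z)*1000).round(1))
# edge-accurate: bright/dark intensity profile of tray
im=cv2.imread("pics/top0.png");g=cv2.cvtColor(im,cv2.COLOR_BGR2GRAY)
for r in(162,195,210): print(r,g[r,345:405].tolist())
for c in(362,388): print(c,im[142:160,c,0].astype(int)-im[142:160,c,2],g[212:224,c].tolist())
E
```

```text
{'t': 6.675, 'tcp_pos': array([0.57705139, 0.0821459 , 0.02496679]), 'tool_rot': array([ 9.94529114e-01, -1.04459234e-01,  3.31798296e-04, -1.01057652e-05]), 'force': array([ 0.07847645, -0.62685473,  1.71217283]), 'ft_torque': array([-0.03254788, -0.01385811, -0.01342437]), 'finger_gap': 0.18717142337184908}
(503, 360) [ 500.4 -135.3   13. ]
(722, 354) [ 507.3 -285.8   13. ]
(495, 62) [ 704.8 -126.    28. ]
(714, 55) [ 712. -276.   28.]
(493, 40) [ 720.  -124.4   28. ]
(712, 33) [ 727.2 -274.5   28. ]
162 [91, 94, 91, 86, 115, 154, 127, 97, 91, 133, 185, 188, 178, 176, 150, 101, 95, 131, 182, 206, 212, 211, 210, 213, 209, 215, 203, 141, 102, 95, 144, 196, 212, 209, 208, 209, 213, 212, 206, 193, 130, 95, 99, 135, 159, 167, 184, 194, 136, 93, 91, 116, 161, 129, 84, 86, 87, 88, 90, 93]
195 [77, 76, 73, 70, 78, 115, 160, 157, 115, 93, 126, 192, 214, 212, 209, 171, 120, 97, 121, 171, 206, 211, 210, 212, 207, 210, 210, 208, 164, 110, 97, 124, 155, 148, 152, 186, 204, 209, 213, 213, 204, 158, 110, 101, 136, 186, 209, 215, 206, 175, 116, 94, 110, 159, 131, 94, 85, 86, 88, 90]
210 [67, 68, 70, 73, 70, 83, 132, 185, 140, 94, 93, 128, 194, 213, 214, 202, 150, 97, 103, 141, 199, 212, 215, 210, 211, 210, 209, 210, 192, 135, 100, 100, 148, 202, 208, 208, 211, 209, 210, 207, 213, 189, 128, 89, 100, 151, 202, 209, 212, 200, 139, 87, 94, 119, 163, 133, 92, 86, 89, 92]
362 [-25 -25 -24 -21 -25 -12  32  75  80  76  61  22   1  -1   1   0   2   5] [104, 102, 102, 102, 105, 111, 113, 99, 78, 65, 62, 71]
388 [-20 -19 -15 -19 -14   8  11   7   9  31  29   2   2   0   3   1   2   2] [92, 100, 98, 94, 99, 100, 101, 88, 84, 88, 79, 77]
```

```bash
python3 - <<'E'
from h import *
from station import *
d=snapshot("top")
P=[onz(d,(345+c,r),.011)*1000 for c,r in((28.53,162),(29.9,195),(30.4,210))]
print(np.round(P,1));v=P[2]-P[0];yaw=np.arctan2(-v[1],-v[0]);print("groove yaw",np.degrees(yaw))
a=onz(d,(362,219.5),.013)*1000;b=onz(d,(362,147.9),.028)*1000;c=onz(d,(362,152.6),.013)*1000
print("open",a,"out",b,"in",c)
u=np.array([np.cos(yaw),np.sin(yaw)])
for n,p,x in(("open",a,-130),("out",b,96),("in",c,75)): print(n,"x0 along",p[:2]@u-x)
w=np.array([-u[1],u[0]]);print("lateral",[p[:2]@w for p in P])
for yy in(2.3,2.6,2.9):
  uu=np.array([np.cos(np.radians(yy)),np.sin(np.radians(yy))]);ww=np.array([-uu[1],uu[0]])
  s0=np.mean([a[:2]@uu+130,c[:2]@uu-75]);l0=np.mean([p[:2]@ww for p in P]);print(yy,s0*uu+l0*ww,[round(p[:2]@ww-l0,2) for p in P])
s=sense();go(s,[577,82,60],-12);
E
```

```text
[[ 681.8 -202.    11. ]
 [ 578.4 -207.5   11. ]
 [ 531.7 -209.6   11. ]]
groove yaw 2.8658867701459907
open [ 501.378355   -168.19348965   13.        ] out [ 722.50467281 -164.02379643   28.        ] in [ 710.52881784 -165.48682123   13.        ]
open x0 along 622.3418929239332
out x0 along 617.4001262243377
in x0 along 626.3661006672521
lateral [np.float64(-235.87678818435526), np.float64(-236.13881602994223), np.float64(-235.87678818435526)]
2.3 [ 635.00215373 -204.84408061] [np.float64(0.92), np.float64(-0.36), np.float64(-0.56)]
2.6 [ 635.19828505 -204.63734041] [np.float64(0.48), np.float64(-0.26), np.float64(-0.22)]
2.9 [ 635.39299364 -204.42851956] [np.float64(0.04), np.float64(-0.16), np.float64(0.13)]
tool x yaw -11.99 z [ 7.e-04 -1.e-04 -1.e+00] k 0 shift [ -0.    0.1 -35. ] turn [-0.01 -0.04  0.01]
```

>>> servo_tool(
  targets=[
    [0, 0, -5, 0, 0, 0],
    [0, 0, -15, 0, 0, 0],
    [0, 0, -30, 0, 0, 0],
    [0, 0, -45, 0, 0, 0],
    [0, 0, -60, 0, 0, 0],
    [0, 0, -60, 0, 0, 0],
    [0, 0, -60, 0, 0, 0],
  ],
)

```text
t: 7.65
tcp_pos: [0.5764, 0.0822, 0.0848]
tool_rot: [0.995, -0.104, -0.0, -0.0]
force: [-1.3, 0.8, -3.4]
finger_gap: 0.189
```

>>> servo_tool(
  targets=[
    [0, 10, 0, 0, 0, 0],
    [1, 35, 0, 0, 0, -2],
    [2, 70, 0, 0, 0, -4],
    [3, 110, 0, 0, 0, -6],
    [4, 150, 0, 0, 0, -8],
    [5, 190, 0, 0, 0, -10],
    [6, 230, 0, 0, 0, -12],
    [7, 265, 0, 0, 0, -14],
    [7.7, 288, 0, 0, 0, -14.8],
    [7.7, 298, 0, 0, 0, -14.8],
  ],
)

```text
t: 8.9
tcp_pos: [0.5216, -0.2126, 0.0842]
tool_rot: [1.0, 0.023, -0.0, -0.0]
force: [0.6, 0.5, -2.4]
finger_gap: 0.191
```

>>> servo_tool(
  targets=[
    [0, 0, 0, 0, 0, 0],
    [0, 0, 0, 0, 0, 0],
    [0, 0, 0, 0, 0, 0],
    [0, 0, 0, 0, 0, 0],
  ],
)

```text
t: 9.4
tcp_pos: [0.5225, -0.2102, 0.0848]
tool_rot: [1.0, 0.025, -0.0, -0.0]
force: [0.4, 0.3, -3.0]
finger_gap: 0.191
```

```bash
python3 - <<'E'
from h import *
from station import *
s=sense();print({k:s[k] for k in("t","tcp_pos","tool_rot","force","ft_torque","finger_gap")})
go(s,[522.6,-211,60],2.8)
d=snapshot("side")
o=cv2.resize(d["color"][200:290,290:410,::-1],None,fx=6,fy=6,interpolation=3)
cv2.imwrite("pics/i.png",o)
E
```

```text
{'t': 9.4, 'tcp_pos': array([ 0.52252415, -0.21016168,  0.08479799]), 'tool_rot': array([ 9.99684969e-01,  2.50989858e-02, -3.48438776e-05, -4.82719212e-05]), 'force': array([ 0.4143387 ,  0.25043987, -2.96568467]), 'ft_torque': array([-0.05634479,  0.08947844,  0.00724819]), 'finger_gap': 0.1911064157820358}
tool x yaw 2.88 z [-1.e-04  1.e-04 -1.e+00] k 0 shift [ 0.   0.8 24.8] turn [-0.01  0.    0.08]
```

View pics/i.png

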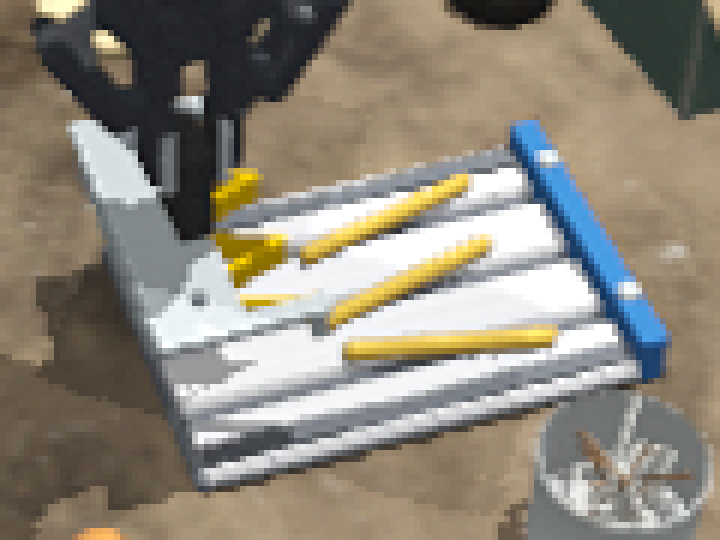

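The picture shows the comb level over the tray's open end, points towards the rods. The rods are untouched, with the nearest rear end about (345,352).

>>> servo_tool(
  targets=[
    [0, 0.4, 8, 0, 0, 0],
    [0, 0.8, 22, 0, 0, 0],
    [0, 0.8, 36, 0, 0, 0],
    [0, 0.8, 44, 0, 0, 0],
    [0, 0.8, 48, 0, 0, 0],
    [0, 0.8, 50, 0, 0, 0],
    [0, 0.8, 50, 0, 0, 0],
    [0, 0.8, 50, 0, 0, 0],
  ],
)

```text
t: 10.45
tcp_pos: [0.5227, -0.2119, 0.0352]
tool_rot: [1.0, 0.025, 0.0, 0.0]
force: [-0.3, 0.1, -2.7]
finger_gap: 0.19
```

>>> servo_tool(
  targets=[
    [0, 0, 0.5, 0, 0, 0],
    [0, 0, 1, 0, 0, 0],
    [0, 0, 1.5, 0, 0, 0],
    [0, 0, 1.5, 0, 0, 0],
  ],
)

```text
t: 10.95
tcp_pos: [0.5224, -0.2117, 0.0332]
tool_rot: [1.0, 0.024, -0.0, -0.0]
force: [-0.3, 0.9, -2.2]
finger_gap: 0.188
```

```bash
cat > st.py <<'E'
from h import *
from station import *
s=sense();R=Ro.from_quat(s["tool_rot"])
u=np.array([np.cos(np.radians(2.8)),np.sin(np.radians(2.8))]);w=np.array([-u[1],u[0]])
p=s["tcp_pos"][:2]*1000-[634.5,-204.5]
e=R.as_matrix()
print("t",s["t"],"tray xy",(p@u).round(1),(p@w).round(1),"z",(s["tcp_pos"][2]*1000).round(2),"yaw",np.degrees(np.arctan2(e[1,0],e[0,0])).round(2),"tilt zx,zy mrad",(e[:2,2]*1000).round(1),"F",s["force"].round(2),"M",s["ft_torque"].round(3))
E
python3 st.py
```

```text
t 10.95 tray xy -112.3 -1.7 z 33.22 yaw 2.81 tilt zx,zy mrad [-0.1  0.1] F [-0.34  0.92 -2.23] M [ 0.005 -0.05   0.002]
```

>>> servo_tool(
  targets=[
    [0, 0, 0.4, 0, 0, 0],
    [0, 0, 0.8, 0, 0, 0],
    [0, 0, 0.8, 0, 0, 0],
  ],
)

```text
t: 11.32
tcp_pos: [0.5224, -0.2117, 0.0324]
tool_rot: [1.0, 0.025, -0.0, -0.0]
force: [0.5, -0.2, -2.6]
finger_gap: 0.191
```

```bash
python3 st.py
```

```text
t 11.325 tray xy -112.4 -1.7 z 32.42 yaw 2.81 tilt zx,zy mrad [-0.1  0.1] F [ 0.52 -0.24 -2.61] M [-0.068 -0.007 -0.039]
```

>>> servo_tool(
  targets=[
    [0, 0, 0.4, 0, 0, 0],
    [0, 0, 0.8, 0, 0, 0],
    [0, 0, 0.8, 0, 0, 0],
  ],
)

```text
t: 11.7
tcp_pos: [0.5224, -0.2117, 0.0316]
tool_rot: [1.0, 0.025, -0.0, -0.0]
force: [-1.0, -0.5, -3.4]
finger_gap: 0.186
```

>>> servo_tool(
  targets=[
    [0, 0, 0.4, 0, 0, 0],
    [0, 0, 0.8, 0, 0, 0],
    [0, 0, 0.8, 0, 0, 0],
  ],
)

```text
t: 12.08
tcp_pos: [0.5225, -0.2118, 0.031]
tool_rot: [1.0, 0.025, 0.0, 0.0]
force: [-0.6, 0.1, -2.2]
finger_gap: 0.192
```

>>> servo_tool(
  targets=[
    [0, 0, 0.3, 0, 0, 0],
    [0, 0, 0.6, 0, 0, 0],
    [0, 0, 0.6, 0, 0, 0],
  ],
)

```text
t: 12.45
tcp_pos: [0.5224, -0.2118, 0.0307]
tool_rot: [1.0, 0.025, 0.0, 0.0]
force: [-1.8, 0.4, 2.4]
finger_gap: 0.191
```

```bash
python3 st.py
```

```text
t 12.45 tray xy -112.3 -1.8 z 30.67 yaw 2.81 tilt zx,zy mrad [ 0.2 -0.2] F [-1.82  0.39  2.35] M [0.032 0.156 0.003]
```

Contact is about 5 N (free reading −2.8), at underside height about 15.7 mm, so the tracks stand ~2.7 mm above the lands here. I pitch the nose up 1.5° about the front feet to keep the pusher low.

>>> servo_tool(
  targets=[
    [-0.1, 0, 0.25, 0, 0.4, 0],
    [-0.2, 0, 0.5, 0, 0.75, 0],
    [-0.3, 0, 0.75, 0, 1.1, 0],
    [-0.4, 0, 1.0, 0, 1.5, 0],
    [-0.4, 0, 1.0, 0, 1.5, 0],
  ],
)

```text
t: 13.08
tcp_pos: [0.5224, -0.2119, 0.0295]
tool_rot: [1.0, 0.024, 0.014, -0.0]
force: [1.1, 1.2, 3.4]
finger_gap: 0.19
```

```bash
python3 st.py
```

```text
t 13.075 tray xy -112.3 -1.9 z 29.46 yaw 2.79 tilt zx,zy mrad [27.3  0.9] F [1.12 1.25 3.44] M [ 0.138 -0.379  0.04 ]
```

>>> servo_tool(
  targets=[
    [1, 0, 0.03, 0, 0, 0],
    [2, 0, 0.06, 0, 0, 0],
    [3, 0, 0.08, 0, 0, 0],
    [3, 0, 0.08, 0, 0, 0],
  ],
)

```text
t: 13.58
tcp_pos: [0.5245, -0.2116, 0.0294]
tool_rot: [1.0, 0.025, 0.013, -0.0]
force: [-2.6, -0.4, 4.9]
finger_gap: 0.193
```

>>> servo_tool(
  targets=[
    [1, 0, -0.05, 0, 0, 0],
    [2, 0, -0.08, 0, 0, 0],
    [3, 0, -0.12, 0, 0, 0],
    [4, 0, -0.15, 0, 0, 0],
    [4, 0, -0.15, 0, 0, 0],
  ],
)

```text
t: 14.2
tcp_pos: [0.5293, -0.2113, 0.0292]
tool_rot: [1.0, 0.025, 0.013, -0.0]
force: [-1.5, 0.2, 0.5]
finger_gap: 0.187
```

>>> servo_tool(
  targets=[
    [1, 0, 0.08, 0, 0, 0],
    [2, 0, 0.13, 0, 0, 0],
    [3, 0, 0.18, 0, 0, 0],
    [4, 0, 0.23, 0, 0, 0],
    [4, 0, 0.23, 0, 0, 0],
  ],
)

```text
t: 14.82
tcp_pos: [0.5332, -0.2113, 0.0292]
tool_rot: [1.0, 0.025, 0.013, -0.0]
force: [-0.0, -1.1, -2.6]
finger_gap: 0.193
```

>>> servo_tool(
  targets=[
    [0, 0, 0.2, 0, 0, 0],
    [1, 0, 0.4, 0, 0, 0],
    [2, 0, 0.5, 0, 0, 0],
    [3, 0, 0.6, 0, 0, 0],
    [3, 0, 0.6, 0, 0, 0],
  ],
)

```text
t: 15.45
tcp_pos: [0.5363, -0.2112, 0.0289]
tool_rot: [1.0, 0.025, 0.013, -0.0]
force: [-0.2, -1.1, -1.0]
finger_gap: 0.189
```

```bash
python3 st.py
```

```text
t 15.45 tray xy -98.5 -1.9 z 28.92 yaw 2.82 tilt zx,zy mrad [26.5  1. ] F [-0.25 -1.07 -1.04] M [-0.268  0.173  0.08 ]
```

Contact only ~2 N, moment sign reversed: the rear feet now carry. The track has fallen, so I reduce the pitch about the rear feet.

>>> servo_tool(
  targets=[
    [0.05, 0, 0.1, 0, -0.2, 0],
    [0.1, 0, 0.2, 0, -0.4, 0],
    [0.1, 0, 0.2, 0, -0.4, 0],
  ],
)

```text
t: 15.82
tcp_pos: [0.5365, -0.2113, 0.029]
tool_rot: [1.0, 0.025, 0.01, 0.0]
force: [-0.8, -1.0, 1.4]
finger_gap: 0.192
```

```bash
python3 st.py
```

```text
t 15.825 tray xy -98.2 -2.0 z 29.02 yaw 2.82 tilt zx,zy mrad [19.8  0.5] F [-0.83 -1.02  1.43] M [-0.21   0.088  0.121]
```

>>> servo_tool(
  targets=[
    [0.05, 0, 0.1, 0, -0.25, 0],
    [0.1, 0, 0.2, 0, -0.5, 0],
    [0.1, 0, 0.2, 0, -0.5, 0],
  ],
)

```text
t: 16.2
tcp_pos: [0.5366, -0.2113, 0.0291]
tool_rot: [1.0, 0.025, 0.006, 0.0]
force: [-2.1, -0.3, 5.0]
finger_gap: 0.193
```

```bash
python3 st.py
```

```text
t 16.2 tray xy -98.1 -2.0 z 29.13 yaw 2.81 tilt zx,zy mrad [11.2 -0.1] F [-2.08 -0.29  5.02] M [-0.164  0.11   0.084]
```

>>> servo_tool(
  targets=[
    [1, 0, 0.02, 0, -0.08, 0],
    [2, 0, 0.03, 0, -0.15, 0],
    [3, 0, 0.04, 0, -0.22, 0],
    [4.1, 0, 0.05, 0, -0.3, 0],
    [4.1, 0, 0.05, 0, -0.3, 0],
  ],
)

```text
t: 16.82
tcp_pos: [0.5403, -0.211, 0.0291]
tool_rot: [1.0, 0.025, 0.003, 0.0]
force: [-3.0, -1.6, 6.2]
finger_gap: 0.19
```

```bash
cat >> st.py <<'E'
N=s["force"][2]+2.8;tl=np.arctan2(e[:2,2]@u,1)
zc=s["tcp_pos"][2]*1000-15-13
print("N",N.round(1),"cop x mm",((-s["ft_torque"][1]-.17*s["force"][0])/max(N,.5)*1000).round(),"tilt deg",np.degrees(tl).round(2),"front h",(zc+38*tl).round(2),"rear h",(zc-29*tl).round(2))
E
python3 st.py
```

```text
t 16.825 tray xy -94.4 -1.9 z 29.13 yaw 2.84 tilt zx,zy mrad [ 5.  -0.2] F [-3.02 -1.58  6.18] M [-0.15   0.252  0.152]
N 9.0 cop x mm 29.0 tilt deg 0.29 front h 1.32 rear h 0.99
```

>>> servo_tool(
  targets=[
    [1, 0, -0.05, 0, 0, 0],
    [2, 0, -0.05, 0, 0, 0],
    [3, 0, -0.05, 0, 0, 0],
    [4, 0, -0.05, 0, 0, 0],
    [4, 0, -0.05, 0, 0, 0],
  ],
)

```text
t: 17.45
tcp_pos: [0.544, -0.2109, 0.029]
tool_rot: [1.0, 0.025, 0.002, 0.0]
force: [-3.6, -0.9, 4.8]
finger_gap: 0.194
```

```bash
python3 st.py
```

```text
t 17.45 tray xy -90.7 -1.9 z 28.98 yaw 2.84 tilt zx,zy mrad [ 4.5 -0.1] F [-3.59 -0.92  4.8 ] M [-0.244  0.33   0.097]
N 7.6 cop x mm 37.0 tilt deg 0.26 front h 1.15 rear h 0.85
```

>>> servo_tool(
  targets=[
    [1, 0, 0.02, 0, 0, 0],
    [2, 0, 0.05, 0, 0, 0],
    [3, 0, 0.07, 0, 0, 0],
    [4, 0, 0.09, 0, 0, 0],
    [5, 0, 0.12, 0, 0, 0],
    [5, 0, 0.12, 0, 0, 0],
  ],
)

```text
t: 18.2
tcp_pos: [0.5492, -0.2106, 0.0287]
tool_rot: [1.0, 0.025, 0.002, 0.0]
force: [-3.1, -2.1, 6.0]
finger_gap: 0.191
```

```bash
python3 st.py
```

```text
t 18.2 tray xy -85.5 -1.9 z 28.69 yaw 2.83 tilt zx,zy mrad [ 5.  -0.1] F [-3.12 -2.12  6.04] M [-0.355  0.362  0.103]
N 8.8 cop x mm 19.0 tilt deg 0.28 front h 0.88 rear h 0.55
```

>>> servo_tool(
  targets=[
    [1, 0, -0.03, 0, 0, 0],
    [2, 0, -0.04, 0, 0, 0],
    [3, 0, -0.04, 0, 0, 0],
    [4, 0, -0.04, 0, 0, 0],
    [5, 0, -0.05, 0, 0, 0],
    [5, 0, -0.05, 0, 0, 0],
  ],
)

```text
t: 18.95
tcp_pos: [0.5546, -0.2102, 0.0284]
tool_rot: [1.0, 0.025, 0.003, 0.0]
force: [-1.6, -3.2, 3.0]
finger_gap: 0.193
```

```bash
python3 st.py
```

```text
t 18.95 tray xy -80.1 -1.8 z 28.41 yaw 2.81 tilt zx,zy mrad [5.7 0.1] F [-1.63 -3.18  3.02] M [-0.45   0.438  0.185]
N 5.8 cop x mm -28.0 tilt deg 0.33 front h 0.63 rear h 0.25
```

>>> servo_tool(
  targets=[
    [1, 0, 0.05, 0, -0.1, 0],
    [2, 0, 0.08, 0, -0.2, 0],
    [3, 0, 0.12, 0, -0.3, 0],
    [4, 0, 0.15, 0, -0.3, 0],
    [4, 0, 0.15, 0, -0.3, 0],
  ],
)

```text
t: 19.58
tcp_pos: [0.5586, -0.21, 0.0284]
tool_rot: [1.0, 0.025, 0.0, 0.0]
force: [-3.6, -3.1, 2.9]
finger_gap: 0.192
```

```bash
python3 st.py
```

```text
t 19.575 tray xy -76.1 -1.8 z 28.37 yaw 2.81 tilt zx,zy mrad [ 0.5 -0.2] F [-3.59 -3.05  2.87] M [-0.532  0.417  0.225]
N 5.7 cop x mm 34.0 tilt deg 0.03 front h 0.38 rear h 0.35
```

>>> servo_tool(
  targets=[
    [1, 0, 0.02, 0, 0, 0],
    [2, 0, 0.04, 0, 0, 0],
    [3, 0, 0.06, 0, 0, 0],
    [4, 0, 0.08, 0, 0, 0],
    [5, 0, 0.1, 0, 0, 0],
    [5, 0, 0.1, 0, 0, 0],
  ],
)

```text
t: 20.32
tcp_pos: [0.563, -0.2098, 0.0283]
tool_rot: [1.0, 0.025, -0.0, 0.0]
force: [-3.6, -2.6, 3.6]
finger_gap: 0.19
```

```bash
python3 st.py
```

```text
t 20.325 tray xy -71.7 -1.8 z 28.31 yaw 2.83 tilt zx,zy mrad [-0.7 -0.1] F [-3.64 -2.6   3.55] M [-0.632  0.521  0.29 ]
N 6.4 cop x mm 15.0 tilt deg -0.04 front h 0.28 rear h 0.33
```

>>> servo_tool(
  targets=[
    [1, 0, 0, 0, 0, 0],
    [2, 0, 0, 0, 0, 0],
    [3, 0, 0, 0, 0, 0],
    [4, 0, 0, 0, 0, 0],
    [5, 0, 0, 0, 0, 0],
    [5, 0, 0, 0, 0, 0],
  ],
)

```text
t: 21.08
tcp_pos: [0.568, -0.2095, 0.0283]
tool_rot: [1.0, 0.025, -0.0, 0.0]
force: [-3.9, -3.3, 3.9]
finger_gap: 0.19
```

```bash
python3 st.py
```

```text
t 21.075 tray xy -66.7 -1.8 z 28.3 yaw 2.83 tilt zx,zy mrad [-0.7 -0. ] F [-3.93 -3.32  3.92] M [-0.621  0.583  0.24 ]
N 6.7 cop x mm 13.0 tilt deg -0.04 front h 0.27 rear h 0.32
```

>>> servo_tool(
  targets=[
    [1, 0, -0.02, 0, 0, 0],
    [2, 0, -0.02, 0, 0, 0],
    [3, 0, -0.02, 0, 0, 0],
    [4, 0, -0.02, 0, 0, 0],
    [5, 0, -0.02, 0, 0, 0],
    [5, 0, -0.02, 0, 0, 0],
  ],
)

```text
t: 21.82
tcp_pos: [0.5729, -0.2093, 0.0283]
tool_rot: [1.0, 0.025, -0.0, 0.0]
force: [-3.3, -3.6, 4.1]
finger_gap: 0.194
```

```bash
python3 st.py
```

```text
t 21.825 tray xy -61.7 -1.8 z 28.32 yaw 2.84 tilt zx,zy mrad [-0.9 -0. ] F [-3.29 -3.62  4.05] M [-0.606  0.571  0.274]
N 6.9 cop x mm -2.0 tilt deg -0.05 front h 0.29 rear h 0.35
```

>>> servo_tool(
  targets=[
    [1, 0, -0.02, 0, 0, 0],
    [2, 0, -0.02, 0, 0, 0],
    [3, 0, -0.02, 0, 0, 0],
    [4, 0, -0.02, 0, 0, 0],
    [5, 0, -0.02, 0, 0, 0],
    [5, 0, -0.02, 0, 0, 0],
  ],
)

```text
t: 22.58
tcp_pos: [0.5778, -0.209, 0.0283]
tool_rot: [1.0, 0.025, -0.001, -0.0]
force: [-3.2, -3.8, 3.3]
finger_gap: 0.191
```

```bash
python3 st.py
```

```text
t 22.575 tray xy -56.9 -1.7 z 28.32 yaw 2.83 tilt zx,zy mrad [-1.1  0. ] F [-3.2  -3.82  3.31] M [-0.525  0.634  0.269]
N 6.1 cop x mm -15.0 tilt deg -0.06 front h 0.28 rear h 0.35
```

>>> servo_tool(
  targets=[
    [1, 0, 0.01, 0, -0.05, 0],
    [2, 0, 0.02, 0, -0.1, 0],
    [3, 0, 0.03, 0, -0.15, 0],
    [4, 0, 0.04, 0, -0.2, 0],
    [5, 0, 0.04, 0, -0.2, 0],
    [5, 0, 0.04, 0, -0.2, 0],
  ],
)

```text
t: 23.32
tcp_pos: [0.5829, -0.2088, 0.0284]
tool_rot: [1.0, 0.025, -0.002, 0.0]
force: [-4.1, -3.5, 4.7]
finger_gap: 0.192
```

```bash
python3 st.py
```

```text
t 23.325 tray xy -51.8 -1.8 z 28.4 yaw 2.82 tilt zx,zy mrad [-4.3 -0.2] F [-4.08 -3.53  4.74] M [-0.566  0.579  0.231]
N 7.5 cop x mm 15.0 tilt deg -0.25 front h 0.23 rear h 0.52
```

>>> servo_tool(
  targets=[
    [1, 0, -0.04, 0, 0, 0],
    [2, 0, -0.06, 0, 0, 0],
    [3, 0, -0.07, 0, 0, 0],
    [4, 0, -0.08, 0, 0, 0],
    [5, 0, -0.08, 0, 0, 0],
    [5, 0, -0.08, 0, 0, 0],
  ],
)

```text
t: 24.08
tcp_pos: [0.5874, -0.2086, 0.0286]
tool_rot: [1.0, 0.025, -0.003, 0.0]
force: [-4.2, -3.6, 5.5]
finger_gap: 0.191
```

```bash
python3 st.py
```

```text
t 24.075 tray xy -47.2 -1.8 z 28.57 yaw 2.83 tilt zx,zy mrad [-5.2 -0.1] F [-4.18 -3.6   5.46] M [-0.607  0.719  0.233]
N 8.3 cop x mm -1.0 tilt deg -0.3 front h 0.37 rear h 0.72
```

>>> servo_tool(
  targets=[
    [1, 0, -0.05, 0, 0.08, 0],
    [2, 0, -0.05, 0, 0.16, 0],
    [3, 0, -0.06, 0, 0.24, 0],
    [4, 0, -0.06, 0, 0.32, 0],
    [5, 0, -0.06, 0, 0.4, 0],
    [5, 0, -0.06, 0, 0.4, 0],
  ],
)

```text
t: 24.82
tcp_pos: [0.5924, -0.2084, 0.0286]
tool_rot: [1.0, 0.025, 0.001, -0.0]
force: [-4.3, -3.9, 5.1]
finger_gap: 0.189
```

```bash
python3 st.py
```

```text
t 24.825 tray xy -42.2 -1.8 z 28.59 yaw 2.82 tilt zx,zy mrad [1.8 0.2] F [-4.34 -3.9   5.08] M [-0.576  0.797  0.235]
N 7.9 cop x mm -8.0 tilt deg 0.11 front h 0.66 rear h 0.54
```

>>> servo_tool(
  targets=[
    [1, 0, -0.06, 0, 0.08, 0],
    [2, 0, -0.08, 0, 0.16, 0],
    [3, 0, -0.1, 0, 0.24, 0],
    [4, 0, -0.12, 0, 0.32, 0],
    [5, 0, -0.14, 0, 0.4, 0],
    [5, 0, -0.14, 0, 0.4, 0],
  ],
)

```text
t: 25.58
tcp_pos: [0.5975, -0.2081, 0.0286]
tool_rot: [1.0, 0.025, 0.004, -0.0]
force: [-4.4, -3.8, 4.8]
finger_gap: 0.195
```

```bash
python3 st.py
```

```text
t 25.575 tray xy -37.2 -1.7 z 28.61 yaw 2.82 tilt zx,zy mrad [8.8 0.6] F [-4.35 -3.77  4.84] M [-0.597  0.792  0.218]
N 7.6 cop x mm -7.0 tilt deg 0.51 front h 0.95 rear h 0.35
```

>>> servo_tool(
  targets=[
    [1, 0, -0.05, 0, 0.06, 0],
    [2, 0, -0.08, 0, 0.12, 0],
    [3, 0, -0.1, 0, 0.18, 0],
    [4, 0, -0.12, 0, 0.24, 0],
    [5, 0, -0.15, 0, 0.28, 0],
    [5, 0, -0.15, 0, 0.28, 0],
  ],
)

```text
t: 26.32
tcp_pos: [0.6022, -0.2078, 0.0287]
tool_rot: [1.0, 0.025, 0.007, -0.0]
force: [-5.4, -3.5, 4.2]
finger_gap: 0.192
```

```bash
python3 st.py
```

```text
t 26.325 tray xy -32.4 -1.7 z 28.7 yaw 2.82 tilt zx,zy mrad [13.2  1. ] F [-5.43 -3.47  4.18] M [-0.674  0.786  0.191]
N 7.0 cop x mm 20.0 tilt deg 0.76 front h 1.21 rear h 0.32
```

>>> servo_tool(
  targets=[
    [1, 0, -0.02, 0, 0.06, 0],
    [2, 0, -0.04, 0, 0.12, 0],
    [3, 0, -0.07, 0, 0.18, 0],
    [4, 0, -0.09, 0, 0.24, 0],
    [5, 0, -0.11, 0, 0.28, 0],
    [5, 0, -0.11, 0, 0.28, 0],
  ],
)

```text
t: 27.08
tcp_pos: [0.6069, -0.2075, 0.0288]
tool_rot: [1.0, 0.025, 0.009, -0.0]
force: [-5.7, -3.7, 4.3]
finger_gap: 0.192
```

```bash
python3 st.py
```

```text
t 27.075 tray xy -27.7 -1.6 z 28.82 yaw 2.83 tilt zx,zy mrad [17.5  1.4] F [-5.67 -3.69  4.35] M [-0.717  0.822  0.19 ]
N 7.1 cop x mm 20.0 tilt deg 1.01 front h 1.48 rear h 0.31
```

>>> servo_tool(
  targets=[
    [1, 0, -0.02, 0, 0.06, 0],
    [2, 0, -0.04, 0, 0.12, 0],
    [3, 0, -0.06, 0, 0.18, 0],
    [4, 0, -0.08, 0, 0.24, 0],
    [5, 0, -0.1, 0, 0.28, 0],
    [5, 0, -0.1, 0, 0.28, 0],
  ],
)

```text
t: 27.82
tcp_pos: [0.6118, -0.2072, 0.0289]
tool_rot: [1.0, 0.025, 0.011, -0.001]
force: [-4.9, -4.1, 4.3]
finger_gap: 0.193
```

```bash
python3 st.py
```

```text
t 27.825 tray xy -22.8 -1.5 z 28.89 yaw 2.82 tilt zx,zy mrad [22.2  1.8] F [-4.94 -4.11  4.27] M [-0.632  0.912  0.155]
N 7.1 cop x mm -10.0 tilt deg 1.27 front h 1.74 rear h 0.25
```

>>> servo_tool(
  targets=[
    [1, 0, -0.02, 0, 0.04, 0],
    [2, 0, -0.03, 0, 0.08, 0],
    [3, 0, -0.05, 0, 0.12, 0],
    [4, 0, -0.06, 0, 0.16, 0],
    [5, 0, -0.06, 0, 0.18, 0],
    [5, 0, -0.06, 0, 0.18, 0],
  ],
)

```text
t: 28.58
tcp_pos: [0.6171, -0.2067, 0.0291]
tool_rot: [1.0, 0.024, 0.013, -0.001]
force: [-4.1, -2.6, 4.5]
finger_gap: 0.192
```

```bash
python3 st.py
```

```text
t 28.575 tray xy -17.5 -1.4 z 29.09 yaw 2.78 tilt zx,zy mrad [25.9  2.3] F [-4.06 -2.63  4.53] M [-0.53   0.768  0.092]
N 7.3 cop x mm -11.0 tilt deg 1.49 front h 2.08 rear h 0.34
```

>>> servo_tool(
  targets=[
    [1, 0, -0.01, 0, 0.04, 0],
    [2, 0, -0.02, 0, 0.08, 0],
    [3, 0, -0.03, 0, 0.12, 0],
    [4, 0, -0.04, 0, 0.16, 0],
    [5, 0, -0.05, 0, 0.18, 0],
    [5, 0, -0.05, 0, 0.18, 0],
  ],
)

```text
t: 29.32
tcp_pos: [0.6222, -0.2064, 0.0291]
tool_rot: [1.0, 0.024, 0.015, -0.001]
force: [-4.2, -2.6, 2.3]
finger_gap: 0.192
```

```bash
python3 st.py
```

```text
t 29.325 tray xy -12.3 -1.3 z 29.09 yaw 2.79 tilt zx,zy mrad [29.3  2.5] F [-4.24 -2.65  2.33] M [-0.514  0.762  0.066]
N 5.1 cop x mm -8.0 tilt deg 1.68 front h 2.2 rear h 0.24
```

>>> servo_tool(
  targets=[
    [1, 0, 0.04, 0, 0, 0],
    [2, 0, 0.08, 0, 0, 0],
    [3, 0, 0.11, 0, 0, 0],
    [4, 0, 0.14, 0, 0, 0],
    [5, 0, 0.17, 0, 0, 0],
    [5, 0, 0.17, 0, 0, 0],
  ],
)

```text
t: 30.08
tcp_pos: [0.6276, -0.2061, 0.0291]
tool_rot: [1.0, 0.024, 0.015, -0.001]
force: [-3.7, -2.2, 2.3]
finger_gap: 0.19
```

```bash
python3 st.py
```

```text
t 30.075 tray xy -6.9 -1.3 z 29.11 yaw 2.79 tilt zx,zy mrad [30.1  2.4] F [-3.73 -2.22  2.3 ] M [-0.457  0.672  0.076]
N 5.1 cop x mm -7.0 tilt deg 1.73 front h 2.26 rear h 0.23
```

>>> servo_tool(
  targets=[
    [0.8, 0, 0.03, 0, 0, 0],
    [1.6, 0, 0.06, 0, 0, 0],
    [2.4, 0, 0.09, 0, 0, 0],
    [2.4, 0, 0.09, 0, 0, 0],
  ],
)

```text
t: 30.58
tcp_pos: [0.6308, -0.206, 0.0292]
tool_rot: [1.0, 0.024, 0.016, -0.001]
force: [-2.1, -1.0, -0.9]
finger_gap: 0.196
```

```bash
python3 st.py; python3 - <<'E'
from h import *
from station import *
d=snapshot("side")
cv2.imwrite("pics/j.png",cv2.resize(d["color"][205:285,300:405,::-1],None,fx=7,fy=7,interpolation=3))
E
```

```text
t 30.575 tray xy -3.7 -1.4 z 29.17 yaw 2.79 tilt zx,zy mrad [31.7  2.1] F [-2.07 -1.04 -0.88] M [-0.262  0.374  0.021]
N 1.9 cop x mm -12.0 tilt deg 1.82 front h 2.37 rear h 0.25
```

View pics/j.png

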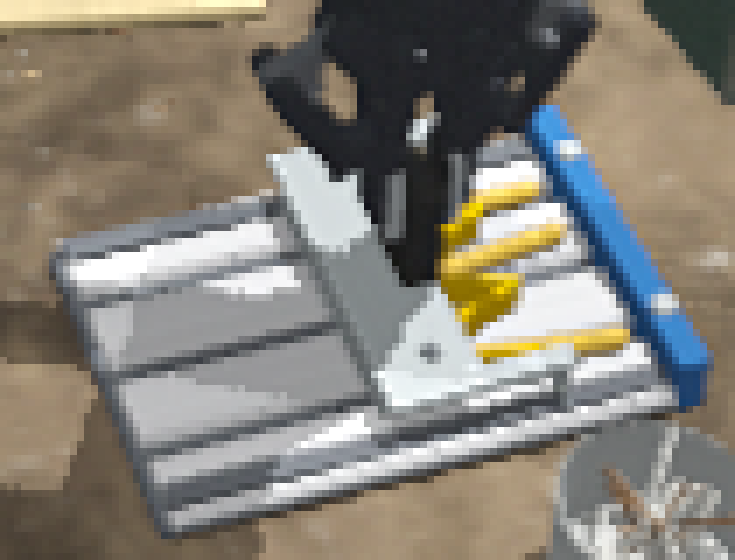

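The side crop shows the rods down, their ends near (538,190), (565,235) and (628,342). Allowing for the stop's height, they are about 3–5 mm short. The load fell to ~2 N, so I press slightly more and creep on.

>>> servo_tool(
  targets=[
    [0, 0, 0.12, 0, 0, 0],
    [0.5, 0, 0.25, 0, 0, 0],
    [1, 0, 0.28, 0, 0, 0],
    [1.5, 0, 0.3, 0, 0, 0],
    [1.5, 0, 0.3, 0, 0, 0],
  ],
)

```text
t: 31.25
tcp_pos: [0.6323, -0.2062, 0.0292]
tool_rot: [1.0, 0.024, 0.016, -0.001]
force: [-1.0, -0.8, -3.0]
finger_gap: 0.193
```

```bash
python3 st.py
```

```text
t 31.25 tray xy -2.3 -1.6 z 29.19 yaw 2.8 tilt zx,zy mrad [31.7  1.8] F [-1.01 -0.83 -2.97] M [-0.05   0.222 -0.038]
N -0.2 cop x mm -101.0 tilt deg 1.82 front h 2.39 rear h 0.27
```

>>> servo_tool(
  targets=[
    [0, 0, 0.1, 0, 0, 0],
    [0, 0, 0.2, 0, 0, 0],
    [0, 0, 0.3, 0, 0, 0],
    [0, 0, 0.3, 0, 0, 0],
  ],
)

```text
t: 31.75
tcp_pos: [0.6323, -0.2062, 0.0291]
tool_rot: [1.0, 0.024, 0.016, -0.0]
force: [-1.7, 0.6, -0.6]
finger_gap: 0.19
```

```bash
python3 st.py
```

```text
t 31.75 tray xy -2.3 -1.6 z 29.12 yaw 2.81 tilt zx,zy mrad [31.7  1.6] F [-1.71  0.63 -0.56] M [ 0.105  0.23  -0.008]
N 2.2 cop x mm 27.0 tilt deg 1.82 front h 2.32 rear h 0.2
```

>>> servo_tool(
  targets=[
    [0, 0, 0.2, 0, 0, 0],
    [0.5, 0, 0.22, 0, 0, 0],
    [1, 0, 0.25, 0, 0, 0],
    [1, 0, 0.25, 0, 0, 0],
  ],
)

```text
t: 32.25
tcp_pos: [0.633, -0.2064, 0.029]
tool_rot: [1.0, 0.025, 0.016, -0.0]
force: [-3.0, -0.3, 3.2]
finger_gap: 0.191
```

```bash
python3 st.py
```

```text
t 32.25 tray xy -1.6 -1.8 z 29.01 yaw 2.82 tilt zx,zy mrad [31.2  1.3] F [-3.   -0.25  3.22] M [0.03  0.552 0.05 ]
N 6.0 cop x mm -7.0 tilt deg 1.79 front h 2.2 rear h 0.1
```

Pressed at 6 N again; I creep forward.

>>> servo_tool(
  targets=[
    [0.5, 0, 0.01, 0, 0, 0],
    [1, 0, 0.02, 0, 0, 0],
    [1.5, 0, 0.04, 0, 0, 0],
    [1.5, 0, 0.04, 0, 0, 0],
  ],
)

```text
t: 32.75
tcp_pos: [0.6348, -0.2064, 0.0289]
tool_rot: [1.0, 0.025, 0.016, -0.0]
force: [-3.7, -0.3, 4.9]
finger_gap: 0.193
```

```bash
python3 st.py
```

```text
t 32.75 tray xy 0.2 -1.9 z 28.93 yaw 2.81 tilt zx,zy mrad [31.8  1.2] F [-3.68 -0.35  4.94] M [-0.091  0.613  0.005]
N 7.7 cop x mm 2.0 tilt deg 1.82 front h 2.14 rear h 0.0
```

>>> servo_tool(
  targets=[
    [0.5, 0, -0.04, 0, 0, 0],
    [1, 0, -0.04, 0, 0, 0],
    [1.5, 0, -0.03, 0, 0, 0],
    [1.5, 0, -0.03, 0, 0, 0],
  ],
)

```text
t: 33.25
tcp_pos: [0.6363, -0.2063, 0.029]
tool_rot: [1.0, 0.025, 0.016, -0.0]
force: [-3.5, -0.6, 5.2]
finger_gap: 0.191
```

```bash
python3 st.py; python3 - <<'E'
from h import *
from station import *
d=snapshot("side");hs=cv2.cvtColor(d["color"],cv2.COLOR_RGB2HSV)
# gap: along tray axis at rod height 14mm, sample colours from tray x 50..80 on each groove
u=np.array([np.cos(np.radians(2.8)),np.sin(np.radians(2.8))]);w=np.array([-u[1],u[0]])
for y in(-40,0,40):
    out=[]
    for x in range(56,90,2):
        p=proj(d,np.array([*(np.array([634.5,-204.5])+x*u+y*w),16])/1000).round().astype(int)
        h,s_,v=hs[p[1],p[0]];out.append("R" if 15<h<32 and s_>90 else "B" if 95<h<125 and s_>120 else "." )
    print(y,"".join(out))
E
```

```text
t 33.25 tray xy 1.7 -1.9 z 28.96 yaw 2.82 tilt zx,zy mrad [31.7  1.2] F [-3.52 -0.61  5.17] M [-0.114  0.714 -0.001]
N 8.0 cop x mm -14.0 tilt deg 1.82 front h 2.17 rear h 0.04
-40 RRRRR...RRRBBBBBB
0 ...........BBBBBB
40 RRRRRRRRRRRBBBBBB
```

>>> servo_tool(
  targets=[
    [0.4, 0, -0.06, 0, 0, 0],
    [0.8, 0, -0.06, 0, 0, 0],
    [1.2, 0, -0.06, 0, 0, 0],
    [1.2, 0, -0.06, 0, 0, 0],
  ],
)

```text
t: 33.8
tcp_pos: [0.6374, -0.2062, 0.029]
tool_rot: [1.0, 0.025, 0.016, -0.0]
force: [-3.7, -1.5, 5.2]
finger_gap: 0.194
```

```bash
python3 st.py; cat > gap.py <<'E'
from h import *
from station import *
import sys
d=snapshot("side");hs=cv2.cvtColor(d["color"],cv2.COLOR_RGB2HSV)
u=np.array([np.cos(np.radians(2.8)),np.sin(np.radians(2.8))]);w=np.array([-u[1],u[0]])
for y in range(-48,50,4):
    out=[]
    for x in np.arange(40,86,2):
        p=proj(d,np.array([*(np.array([634.5,-204.5])+x*u+y*w),16])/1000).round().astype(int)
        h,s_,v=hs[p[1],p[0]];out.append("R" if 12<h<34 and s_>90 else "B" if 95<h<125 and s_>120 else "." )
    print(y,"".join(out))
E
python3 gap.py
```

```text
t 33.8 tray xy 2.8 -1.9 z 28.96 yaw 2.82 tilt zx,zy mrad [31.5  1.3] F [-3.72 -1.48  5.16] M [-0.166  0.72   0.074]
N 8.0 cop x mm -11.0 tilt deg 1.81 front h 2.16 rear h 0.05
-48 ........RRRRRRRRRRR.BBB
-44 ........RRRRRRRRRRRRBBB
-40 RRRRRR.RRRRRR...RRRBBBB
-36 R..................BBBB
-32 ....................BBB
-28 ...................BBBB
-24 ...................BBBB
-20 R..................BBBB
-16 RR.................BBBB
-12 RRR.................BBB
-8 RRRR...............BBBB
-4 RRRRRR............BBBBB
0 ...................BBBB
4 RR.................BBBB
8 RRRRRRRRRRRR.RR.....BBB
12 RRRRRRRRRRRRRRRRRRR..BB
16 ....RR.RRRRRRRRRRRRRBBB
20 R.................RRBBB
24 R...................BBB
28 RR.................BBBB
32 RRRRR..RR.....RR...BBBB
36 .RRRRRRRRRRRRRRRRRBBBBB
40 ...RRRRRRRRRRRRRRRR..BB
44 ....RRRR.....RR..RRRBBB
48 ...................BBBB
```

```bash
python3 - <<'E'
from h import *
from station import *
d=snapshot("side")
cv2.imwrite("pics/k.png",cv2.resize(d["color"][210:270,345:405,::-1],None,fx=10,fy=10,interpolation=2))
u=np.array([np.cos(np.radians(2.8)),np.sin(np.radians(2.8))]);w=np.array([-u[1],u[0]])
for x,y,z in[(30,-40,13),(75,-40,13),(30,0,13),(75,0,13),(30,40,13),(75,40,13),(75,0,28)]:
    print(x,y,z,((proj(d,np.array([*(np.array([634.5,-204.5])+x*u+y*w),z])/1000)-[345,210]+.5)*10).round())
E
```

```text
30 -40 13 [300. 456.]
75 -40 13 [450. 419.]
30 0 13 [244. 353.]
75 0 13 [390. 319.]
30 40 13 [190. 256.]
75 40 13 [333. 223.]
75 0 28 [396. 282.]
```

View pics/k.png

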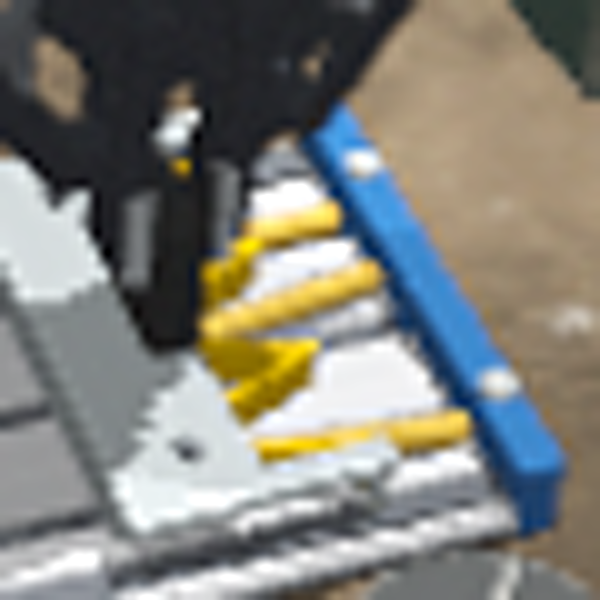

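The last picture shows both outer rods lying in their grooves up to the stop: far one ends at (340,212), near one at (468,425). The middle rod, (205,322)–(380,270), is still skewed about 6–7° with its front on the +y land. I relieve pressure, back off 6 mm, and turn the comb a few degrees within the channel clearance to straighten that rod.

>>> servo_tool(
  targets=[
    [0, 0, -0.4, 0, 0, 0],
    [-2, 0, -0.5, 0, 0, 0],
    [-4, 0, -0.55, 0, 0, 0],
    [-6, 0, -0.6, 0, 0, 0],
    [-6, 0.15, -0.6, 0, 0, 1],
    [-6, 0.3, -0.6, 0, 0, 2],
    [-6, 0.4, -0.6, 0, 0, 3],
    [-6, 0.5, -0.6, 0, 0, 4],
    [-6, 0.5, -0.6, 0, 0, 4],
  ],
)

```text
t: 35.02
tcp_pos: [0.6308, -0.2069, 0.0292]
tool_rot: [1.0, -0.011, 0.015, -0.001]
force: [-1.6, -2.4, -0.9]
finger_gap: 0.191
```

```bash
python3 st.py; python3 gap.py | sed -n 10,20p
```

```text
t 35.025 tray xy -3.8 -2.3 z 29.16 yaw -1.21 tilt zx,zy mrad [30.3  1.6] F [-1.59 -2.38 -0.93] M [-0.471  0.374 -0.011]
N 1.9 cop x mm -55.0 tilt deg 1.74 front h 2.32 rear h 0.28
-12 ....................BBB
-8 RR.................BBBB
-4 ..................BBBBB
0 ...................BBBB
4 RRR...RR....R......BBBB
8 RRRRRRRRRRRRRRRRRR.RBBB
12 RRRRRRRRRRRRRRRRRRR..BB
16 ....RR...RRRR..RRRRRBBB
20 ....................BBB
24 ....................BBB
28 RR.................BBBB
```

>>> servo_tool(
  targets=[
    [0, 0.1, 0, 0, 0, 1],
    [0, 0.2, 0, 0, 0, 2],
    [0, 0.3, 0, 0, 0, 3],
    [0, 0.3, 0, 0, 0, 3],
  ],
)

```text
t: 35.58
tcp_pos: [0.631, -0.2073, 0.0292]
tool_rot: [0.999, -0.037, 0.015, -0.001]
force: [-2.9, -3.9, -0.5]
finger_gap: 0.195
```

```bash
python3 st.py; python3 gap.py | sed -n 1,25p
```

```text
t 35.575 tray xy -3.6 -2.6 z 29.2 yaw -4.21 tilt zx,zy mrad [30.7  1.4] F [-2.89 -3.86 -0.51] M [-0.649  0.606  0.097]
N 2.3 cop x mm -50.0 tilt deg 1.76 front h 2.37 rear h 0.31
-48 ..RRRRR.RRRRRRRRRRR.BBB
-44 RRRRRRRRRRRRRRRRRRRRBBB
-40 RRRRRRRRRRRRR...RRRBBBB
-36 ...................BBBB
-32 ....................BBB
-28 ...................BBBB
-24 ...................BBBB
-20 ...................BBBB
-16 ...................BBBB
-12 ....................BBB
-8 ...................BBBB
-4 ..................BBBBB
0 R..................BBBB
4 RRRRRRRRRRRRRRRRR...BBB
8 RRRRRRRRRRRRRRRRRRRR.BB
12 ...RRR..RRRRR.RRRRRRRBB
16 ..................RRBBB
20 R..................BBBB
24 R...................BBB
28 RR.................BBBB
32 RRR....RR.....RR...BBBB
36 RRRRRRRRRRRRRRRRRR..BBB
40 RRRRRRRRRRRRRRRRRRR..BB
44 .R....RR.....RR..RRRBBB
48 ...................BBBB
```

>>> servo_tool(
  targets=[
    [0, 0.4, 0, 0, 0, 0],
    [0, 0.8, 0, 0, 0, 0],
    [0, 1.2, 0, 0, 0, 0],
    [0, 1.2, 0, 0, 0, 0],
  ],
)

```text
t: 36.12
tcp_pos: [0.6311, -0.2077, 0.0292]
tool_rot: [0.999, -0.037, 0.015, -0.002]
force: [-2.4, 0.9, -1.3]
finger_gap: 0.191
```

```bash
python3 st.py; python3 gap.py | sed -n 10,20p
```

```text
t 36.125 tray xy -3.6 -3.0 z 29.22 yaw -4.21 tilt zx,zy mrad [31.   2.6] F [-2.37  0.94 -1.32] M [-0.07   0.484  0.085]
N 1.5 cop x mm -54.0 tilt deg 1.78 front h 2.4 rear h 0.32
-12 ....................BBB
-8 ...................BBBB
-4 ..................BBBBB
0 R..................BBBB
4 RRRRRRRRRRRRRRRRR...BBB
8 RRRRRRRRRRRRRRRRRRRR.BB
12 ...RRR..RRRRR.RRRRRRRBB
16 ..................RRBBB
20 R..................BBBB
24 R...................BBB
28 RR.................BBBB
```

>>> servo_tool(
  targets=[
    [0, 0.5, 0, 0, 0, 0.5],
    [0, 1.0, 0, 0, 0, 1],
    [0, 1.3, 0, 0, 0, 1.5],
    [0, 1.3, 0, 0, 0, 1.5],
  ],
)

```text
t: 36.67
tcp_pos: [0.631, -0.2095, 0.0293]
tool_rot: [0.999, -0.05, 0.015, -0.002]
force: [-2.6, 2.3, -0.7]
finger_gap: 0.195
```

```bash
python3 st.py; python3 gap.py | sed -n 10,20p
```

```text
t 36.675 tray xy -3.8 -4.8 z 29.26 yaw -5.72 tilt zx,zy mrad [31.  2.] F [-2.56  2.35 -0.7 ] M [0.291 0.427 0.154]
N 2.1 cop x mm 4.0 tilt deg 1.78 front h 2.44 rear h 0.36
-12 ....................BBB
-8 ...................BBBB
-4 RR................BBBBB
0 RRRRRRRRRR..RRRR...BBBB
4 RRRRRRRRRRRRRRRRRRRRBBB
8 .RRRRRRRRRRRRRRRRRRR.BB
12 .................RRBBBB
16 ....................BBB
20 RR.................BBBB
24 RRR.................BBB
28 RRRR...............BBBB
```

>>> servo_tool(
  targets=[
    [0, 0.3, 0, 0, 0, 0],
    [0, 0.6, 0, 0, 0, 0],
    [0, 1.0, 0, 0, 0, 0],
    [0, 1.0, 0, 0, 0, 0],
  ],
)

```text
t: 37.22
tcp_pos: [0.6311, -0.2107, 0.0293]
tool_rot: [0.999, -0.05, 0.016, -0.002]
force: [-1.6, 1.2, -1.0]
finger_gap: 0.194
```

```bash
python3 st.py; python3 gap.py
```

```text
t 37.225 tray xy -3.7 -6.0 z 29.29 yaw -5.7 tilt zx,zy mrad [31.4  1.6] F [-1.57  1.19 -0.97] M [0.351 0.414 0.168]
N 1.8 cop x mm -81.0 tilt deg 1.8 front h 2.49 rear h 0.38
-48 ..RR....RR....RR...BBBB
-44 RRRRRRRRRRRRRRRRRRBBBBB
-40 RRRRRRRRRRRRRRRRRRRBBBB
-36 R..................BBBB
-32 ....................BBB
-28 ...................BBBB
-24 ...................BBBB
-20 ...................BBBB
-16 R..................BBBB
-12 ....................BBB
-8 ...................BBBB
-4 RRR...RRR...RR....BBBBB
0 RRRRRRRRRRRRRRRRRR.BBBB
4 RRRRRRRRRRRRRRRRRRRRBBB
8 ...RRR...RRRRRRRRRRR.BB
12 .................RRBBBB
16 R...................BBB
20 RR.................BBBB
24 RRR.................BBB
28 R..................BBBB
32 RRR....RR.....RRR..BBBB
36 .RRRRRRRRRRRRRRRRRRRBBB
40 B.RRRRRRRRRRRRRRRRR..BB
44 .......R............BBB
48 ...................BBBB
```

>>> servo_tool(
  targets=[
    [0, 0.4, 0, 0, 0, 0],
    [0, 0.8, 0, 0, 0, 0],
    [0, 1.2, 0, 0, 0, 0.5],
    [0, 1.2, 0, 0, 0, 1],
    [0, 1.2, 0, 0, 0, 1],
  ],
)

```text
t: 37.9
tcp_pos: [0.6306, -0.2117, 0.0292]
tool_rot: [0.998, -0.058, 0.015, -0.002]
force: [-2.6, 1.2, -1.6]
finger_gap: 0.187
```

```bash
python3 st.py; python3 gap.py | grep -v "^-[123]"
```

```text
t 37.9 tray xy -4.2 -7.0 z 29.23 yaw -6.7 tilt zx,zy mrad [30.8  1.8] F [-2.55  1.2  -1.62] M [0.496 0.483 0.156]
N 1.2 cop x mm -42.0 tilt deg 1.77 front h 2.4 rear h 0.33
-48 ..RR....RR....RR...BBBB
-44 RRRRRRRRRRRRRRRRRRBBBBB
-40 RRRRRRRRRRRRRRRRRRRBBBB
-8 RR....RR....RRRR...BBBB
-4 RRRRRRRRRRRRRRRRRR..BBB
0 RRRRRRRRRRRRRRRRRRRBBBB
4 ...................BBBB
8 ....................BBB
12 ...................BBBB
16 R...................BBB
20 RR.................BBBB
24 RRR.................BBB
28 ...................BBBB
32 .RRRR..RR.....RRR..BBBB
36 .RRRRRRRRRRRRRRRRRRRBBB
40 B.RRRRRRRRRRRRRRRRR..BB
44 ....................BBB
48 ...................BBBB
```

The middle rod has dropped into its groove: apparent rows are now −42, −2 and +37.5, evenly 40 mm apart. Straightening the comb and pushing gently.

>>> servo_tool(
  targets=[
    [-0.1, -0.6, 0, 0, 0, -1.3],
    [-0.2, -1.2, 0, 0, 0, -2.6],
    [-0.3, -1.8, 0, 0, 0, -4],
    [-0.4, -2.4, 0, 0, 0, -5.3],
    [-0.5, -3, 0, 0, 0, -6.6],
    [-0.6, -3.7, 0, 0, 0, -8],
    [-0.7, -4.4, 0, 0, 0, -9.5],
    [-0.7, -4.4, 0, 0, 0, -9.5],
  ],
)

```text
t: 38.95
tcp_pos: [0.6308, -0.2074, 0.0293]
tool_rot: [1.0, 0.025, 0.016, -0.0]
force: [-0.6, -0.6, -3.2]
finger_gap: 0.19
```

>>> servo_tool(
  targets=[
    [1, 0, 0.15, 0, 0, 0],
    [2, 0, 0.3, 0, 0, 0],
    [3, 0, 0.35, 0, 0, 0],
    [4, 0, 0.4, 0, 0, 0],
    [5, 0, 0.42, 0, 0, 0],
    [6, 0, 0.45, 0, 0, 0],
    [6.5, 0, 0.45, 0, 0, 0],
    [6.5, 0, 0.45, 0, 0, 0],
  ],
)

```text
t: 39.95
tcp_pos: [0.6372, -0.207, 0.0291]
tool_rot: [1.0, 0.025, 0.016, -0.0]
force: [-0.9, 0.2, 0.2]
finger_gap: 0.192
```

```bash
python3 st.py; python3 gap.py | grep -v "^-[123]"
```

```text
t 39.95 tray xy 2.6 -2.7 z 29.13 yaw 2.81 tilt zx,zy mrad [31.2  1.6] F [-0.93  0.23  0.23] M [ 0.003  0.189 -0.028]
N 3.0 cop x mm -10.0 tilt deg 1.79 front h 2.32 rear h 0.22
-48 ........RR....RR...BBBB
-44 .R.....RRRRRRRRRRRBBBBB
-40 RRRRRRRRRRRRRRRRRRRBBBB
-8 RRRRR.RR....RR.....BBBB
-4 RRRRRRRRRRRRRRRRRRBBBBB
0 RRRRRRRRRRRRRRRRRRRBBBB
4 ...RRR.....R....RRRBBBB
8 ....................BBB
12 ...................BBBB
16 ....................BBB
20 R..................BBBB
24 R...................BBB
28 RR.................BBBB
32 RRRRR..RR.....RRR..BBBB
36 .RRRRRRRRRRRRRRRRR..BBB
40 ...RRRRRRRRRRRRRRRR..BB
44 ....RRR.............BBB
48 ...................BBBB
```

>>> servo_tool(
  targets=[
    [0.4, 0, 0.02, 0, 0, 0],
    [0.8, 0, 0.04, 0, 0, 0],
    [1.2, 0, 0.06, 0, 0, 0],
    [1.6, 0, 0.08, 0, 0, 0],
    [1.6, 0, 0.08, 0, 0, 0],
  ],
)

```text
t: 40.62
tcp_pos: [0.6379, -0.207, 0.0291]
tool_rot: [1.0, 0.025, 0.015, -0.001]
force: [-4.3, -0.7, 2.6]
finger_gap: 0.194
```

```bash
python3 st.py; python3 gap.py | egrep "^(-44|-40|-4|0|36|40) "
```

```text
t 40.625 tray xy 3.3 -2.6 z 29.07 yaw 2.83 tilt zx,zy mrad [29.5  1.8] F [-4.34 -0.71  2.64] M [-0.149  0.911  0.042]
N 5.4 cop x mm -32.0 tilt deg 1.69 front h 2.2 rear h 0.22
-44 .R.....RRRRRRRRRRR..BBB
-40 RRRRRRRRRRRRRRRRRRRBBBB
-4 RRRRRRRRRRRRRRRRRRB.BBB
0 RRRRRRRRRRRRRRRRRRRBBBB
36 .RRRRRRRRRRRRRRRRR..BBB
40 ...RRRRRRRRRRRRRRRR..BB
```

>>> servo_tool(
  targets=[
    [0.4, 0, 0, 0, 0, 0],
    [0.8, 0, 0, 0, 0, 0],
    [1.2, 0, 0, 0, 0, 0],
    [1.2, 0, 0, 0, 0, 0],
    [1.2, 0, 0, 0, 0, 0],
  ],
)

```text
t: 41.3
tcp_pos: [0.6381, -0.2069, 0.0291]
tool_rot: [1.0, 0.025, 0.014, -0.001]
force: [-5.8, -1.2, 3.3]
finger_gap: 0.192
```

```bash
python3 st.py; python3 gap.py | egrep "^(-44|-40|-4|0|36|40) "
```

```text
t 41.3 tray xy 3.5 -2.6 z 29.08 yaw 2.85 tilt zx,zy mrad [27.4  2. ] F [-5.83 -1.16  3.28] M [-0.26   1.249  0.029]
N 6.1 cop x mm -42.0 tilt deg 1.57 front h 2.12 rear h 0.28
-44 .R.....RRRRRRRRRRR..BBB
-40 RRRRRRRRRRRRRRRRRRRBBBB
-4 RRRRRRRRRRRRRRRRRRB.BBB
0 RRRRRRRRRRRRRRRRRRRBBBB
36 .RRRRRRRRRRRRRRRRR..BBB
40 ...RRRRRRRRRRRRRRRR..BB
```

Stopped firmly: only 0.2 mm of advance for 1.2 mm commanded, ~6 N. Backing off, then lifting clear.

>>> servo_tool(
  targets=[
    [-1.5, 0, -0.15, 0, 0, 0],
    [-3, 0, -0.3, 0, 0, 0],
    [-5, 0, -0.4, 0, 0, 0],
    [-6, 0, -0.5, 0, 0, 0],
    [-6, 0, -2, 0, 0, 0],
    [-6, 0, -5, 0, 0, 0],
    [-6, 0, -10, 0, 0, 0],
    [-6, 0, -20, 0, 0, 0],
    [-6, 0, -35, 0, 0, 0],
    [-6, 0, -50, 0, 0, 0],
  ],
)

```text
t: 42.6
tcp_pos: [0.6328, -0.2075, 0.0804]
tool_rot: [1.0, 0.025, 0.016, -0.0]
force: [-0.5, 0.2, -2.9]
finger_gap: 0.192
```

>>> servo_tool(
  targets=[
    [0, 0, -10, 0, -0.5, 0],
    [0, 0, -14, 0, -1, 0],
    [0, 0, -14, 0, -1.4, 0],
    [0, 0, -14, 0, -1.8, 0],
    [0, 0, -14, 0, -1.8, 0],
  ],
)

```text
t: 43.22
tcp_pos: [0.6318, -0.2071, 0.0921]
tool_rot: [1.0, 0.025, -0.001, -0.0]
force: [0.2, -0.5, -3.0]
finger_gap: 0.194
```

```bash
python3 st.py; python3 gap.py | egrep -v "^-[23]"; python3 -c "
from st import *
go(s,[577,82,90],-12)"|tail -1
```

```text
t 43.225 tray xy -2.8 -2.5 z 92.14 yaw 2.82 tilt zx,zy mrad [-1.1  0.5] F [ 0.24 -0.47 -3.02] M [-0.018 -0.053  0.023]
N -0.2 cop x mm 24.0 tilt deg -0.06 front h 64.1 rear h 64.17
-48 ..RR....RR....RR...BBBB
-44 RRRRRRRRRRRRRRRRRRBBBBB
-40 RRRRRRRRRRRRRRRRRRRBBBB
-16 ...................BBBB
-12 ....................BBB
-8 RR....RR....R......BBBB
-4 ..RRRR...RRR........BBB
0 .....................BB
4 ......................B
8 .....................BB
12 RRR...RRRRR........BBBB
16 .RRRRR..............BBB
20 ....................BBB
24 ....................BBB
28 .RRR...............BBBB
32 ..RRRRRRR.....RRR..BBBB
36 .RRRRRRRRRRRRRRRRR..BBB
40 .RRRRRRRRRRRRRRRRRR..BB
44 .RRRRRRRRRRRRRRRRR..BBB
48 ..RRRRRRRRRRRRRRRR.BBBB
tool x yaw 2.81 z [-1.e-03  5.e-04 -1.e+00] k 0 shift [ -40.5 -291.5    2.4] turn [-0.03  0.06 14.81]
```

>>> servo_tool(
  targets=[
    [-2, -12, 0, 0, 0, 1],
    [-6, -40, 0, 0, 0, 3],
    [-11, -80, 0, 0, 0, 5],
    [-16, -120, 0, 0, 0, 7],
    [-22, -160, 0, 0, 0, 9],
    [-28, -200, 0, 0, 0, 11],
    [-33, -240, 0, 0, 0, 13],
    [-37, -270, 0, 0, 0, 14.8],
    [-40, -286, 0, 0, 0, 14.8],
    [-40.5, -291.5, 0, 0, 0, 14.8],
  ],
)

```text
t: 44.52
tcp_pos: [0.5768, 0.0827, 0.0929]
tool_rot: [0.995, -0.104, -0.0, 0.0]
force: [-0.3, -0.5, -3.0]
finger_gap: 0.196
```

>>> servo_tool(
  targets=[
    [0, 0, 0, 0, 0, 0],
    [0, 0, 5, 0, 0, 0],
    [0, 0, 20, 0, 0, 0],
    [0, 0, 38, 0, 0, 0],
    [0, 0, 52, 0, 0, 0],
    [0, 0, 58, 0, 0, 0],
    [0, 0, 61, 0, 0, 0],
    [0, 0, 63, 0, 0, 0],
    [0, 0, 64, 0, 0, 0],
    [0, 0, 64, 0, 0, 0],
  ],
)

```text
t: 45.78
tcp_pos: [0.5775, 0.0819, 0.0292]
tool_rot: [0.995, -0.104, 0.0, -0.0]
force: [-0.2, -0.2, -3.7]
finger_gap: 0.189
```

```bash
python3 st.py; python3 gap.py | egrep -v "^(-[123]|1|2)"; python3 - <<'E'
from h import *
from station import *
d=snapshot("top");m=cv2.inRange(cv2.cvtColor(d["color"],cv2.COLOR_RGB2HSV),(12,90,60),(34,255,255));m[:,:345]=0;m[:,402:]=0;m[:140]=0;m[225:]=0
for c in cv2.findContours(m,0,1)[0]:
    if cv2.contourArea(c)>15:
        (x,y),wh,a=cv2.minAreaRect(c);p=onz(d,(x,y),.017)*1000-[634.5,-204.5,0]
        t=np.radians(2.8);print("rod c",round(p[0]*np.cos(t)+p[1]*np.sin(t),1),round(-p[0]*np.sin(t)+p[1]*np.cos(t),1),np.round(wh,1),round(a,1))
E
```

```text
t 45.775 tray xy -42.9 288.8 z 29.18 yaw -11.99 tilt zx,zy mrad [ 0.6 -0. ] F [-0.22 -0.18 -3.65] M [ 0.008 -0.018 -0.041]
N -0.9 cop x mm 113.0 tilt deg 0.04 front h 1.21 rear h 1.17
-48 ..RR....RR....RR...BBBB
-44 RRRRRRRRRRRRRRRRRRBBBBB
-40 RRRRRRRRRRRRRRRRRRRBBBB
-8 RR....RR....RR.....BBBB
-4 RRRRRRRRRRRRRRRRRRB.BBB
0 RRRRRRRRRRRRRRRRRRRBBBB
4 ...RRR...RRR....RRRBBBB
8 ....................BBB
32 .RR....RR.....RRR..BBBB
36 RRRRRRRRRRRRRRRRRR..BBB
40 RRRRRRRRRRRRRRRRRRR..BB
44 RR.....R.....RR.....BBB
48 ...................BBBB
rod c 25.8 40.6 [30.  2.] 90.0
rod c 26.3 -40.2 [30.  2.] 90.0
rod c 26.1 0.2 [ 2. 31.] 0.0
```

Top view: rod centres are at tray x ≈ 26 mm, y ≈ 40.6, 0.2 and −40.2, all aligned. Now I set the comb down and release it.

>>> servo_tool(
  targets=[
    [0, 0, 1.5, 0, 0, 0],
    [0, 0, 3, 0, 0, 0],
    [0, 0, 3.6, 0, 0, 0],
    [0, 0, 4.0, 0, 0, 0],
    [0, 0, 4.2, 0, 0, 0],
    [0, 0, 4.2, 0, 0, 0],
  ],
)

```text
t: 46.62
tcp_pos: [0.5773, 0.0818, 0.025]
tool_rot: [0.995, -0.104, 0.0, -0.0]
force: [-0.5, -0.8, 0.5]
finger_gap: 0.194
```

```bash
python3 st.py
```

```text
t 46.625 tray xy -43.2 288.8 z 24.98 yaw -11.99 tilt zx,zy mrad [0. 0.] F [-0.53 -0.85  0.49] M [0.009 0.23  0.028]
N 3.3 cop x mm -42.0 tilt deg 0.0 front h -3.02 rear h -3.03
```

Board contact is ~3.3 N. Releasing and rising.

>>> servo_tool(
  targets=[
    [0, 0, 0, 0, 0, 0],
    [0, 0, 0, 0, 0, 0],
    [0, 0, 0, 0, 0, 0],
    [0, 0, 0, 0, 0, 0],
    [0, 0, 0, 0, 0, 0],
  ],
  gripper=50,
)

```text
t: 47.25
tcp_pos: [0.5774, 0.0818, 0.0246]
tool_rot: [0.995, -0.104, 0.0, -0.0]
force: [0.2, -0.4, 0.9]
finger_gap: 0.585
```

>>> servo_tool(
  targets=[
    [0, 0, -5, 0, 0, 0],
    [0, 0, -15, 0, 0, 0],
    [0, 0, -35, 0, 0, 0],
    [0, 0, -60, 0, 0, 0],
    [0, 0, -90, 0, 0, 0],
    [0, 0, -120, 0, 0, 0],
    [0, 0, -120, 0, 0, 0],
    [0, 0, -120, 0, 0, 0],
  ],
)

```text
t: 48.25
tcp_pos: [0.5767, 0.0819, 0.1444]
tool_rot: [0.995, -0.104, -0.0, 0.0]
force: [-0.1, -0.1, -0.5]
finger_gap: 0.587
```

```bash
python3 st.py; python3 - <<'E'
from h import *
from station import *
d=snapshot("side")
m=cv2.inRange(d["color"],(0,0,0),(60,60,60))
print(centre(d,m,(308,166,322,192)))
print(sense()["finger_gap"],sense()["force"])
sign_off()
E
```

```text
t 48.25 tray xy -43.8 288.9 z 144.39 yaw -11.99 tilt zx,zy mrad [-0.8  0. ] F [-0.13 -0.11 -0.45] M [ 0.03  -0.009  0.03 ]
N 2.3 cop x mm 13.0 tilt deg -0.04 front h 116.36 rear h 116.41
(((314.0, 177.0), (16.0, 4.0), 90.0), (312, 169, 5, 17))
0.5843241802728982 [0.55966112 0.2213161  0.43720296]
the job is handed in; nothing more can be done
```

The comb went to the tray's open end, combed to the stop with light feel-guided pressure, and is back on its board. I handed in at about 48 s. No verdict was reported.

**What my last checks showed**
- **Rods:** in the top view the three rod centres were at tray x ≈ 26 mm and y ≈ +40.6, 0.2 and −40.2 mm, parallel to the grooves. The side view agreed, with the rods' ends at the blue stop.
- **Final push:** about 6 N, and the comb advanced only 0.2 mm for 1.2 mm commanded. I then backed off before lifting.
- **Comb:** it was set down level with about 3 N on the board and then released. The handle's pixels match where it stood at the start, and the gripper is clear with its force reading near zero.

**What failed or disagreed**
- **Gripper height:** the visible finger tips sat about 30 mm behind the stated tool point, so I gripped lower than the text suggested.
- **Pressure dips:** readings between moves fell to about 0–2 N at x ≈ −101 to −98 mm and again near x ≈ −2 mm. They were 5–9 N through the quarter, half and three-quarter windows. The highest reading was 9 N, but I only read the force at the end of each move.
- **Middle rod:** it reached the stop skewed on the land. I straightened it by turning the comb about 9.5° and shifting it sideways, then realigned and pushed again. That was after the three-quarter point.
- **Comb y:** I have only an estimate of how the comb sat relative to the tool. It suggests the comb was within about ±2 mm of the tray's centre line during the pass.

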